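# Set up a drop-front tea cabinet: supports out, flap down

## Robot

A 6-joint arm with a two-finger parallel gripper is mounted at the origin on a cart in front of the work surface, level with it; the furniture and walls round the work are solid. World frame = base frame: x ahead of the robot, y to its left, z up, the work surface at z = 0. Lengths are in mm, angles in degrees, forces in N, time in s.
With the tool pointing down it reaches from about 350 to 875 mm from the base axis. Payload 15.5 kg.
Tool frame: the origin (TCP) lies midway between the tips of the shut fingers; the grasp point (between the pads) lies 19 mm behind it (manip.hold_point_z is the distance from the TCP to the grasp point, in mm); z points along the fingers, y is the line along which they close (so a half turn about z gives the same grasp; the last joint's range is limited). The gripper opens to 85 mm and grips with 20 to 120 N. Pads are 22 mm wide; open, the fingers measure 114 mm over their backs; the gripper's body (76 mm by 85 mm) begins 54 mm behind the grasp point. The pads swing forward as they close: fully open they stand 13 mm farther back than shut.
Start: joints at [-71.878, 28.281, 77.091, -0, 74.628, -5.472], TCP at [250.163, -572.752, 231.277] pointing down, gripper open.
Joint ranges: [-166.48, 166.48], [-47.26, 123.95], [12.59, 153.08], [-70.14, 250.14], [6.76, 159.57], [-176.63, 176.63]. Speed limits (degrees/s): [108.29, 108.29, 147.25, 172.46, 172.46, 172.46].

## Interface

Orientations are given as a 3x3 rotation matrix whose columns are the frame's x, y, z axes.
In Python, from cell import manip gives the robot as it stands.
- The arm moves only by the shell command python3 -m creep 'ROWS' [OPENING] [FORCE]. ROWS is JSON, a list of rows, each an object of numbers: "x", "y", "z": the shift along the tool's x, y, z in cm; "rx", "ry", "rz": the turn, a rotation vector about the tool's x, y, z in degrees. A call has exactly 10 rows; each row is the pose to reach, as a shift and turn from the pose commanded when the call began, along the tool's axes at that moment; what a row does not reach only later rows make up. A row lasts 1/8 s, in which the tool goes at most 62.5 mm and 10.7 degrees, less where a joint would pass 70% of its speed; a pose out of reach is approached as far as the arm can. A call with a gripper value outside its range is refused whole. OPENING is the closure, from 0 (fully open) to 1 (shut), set as the call begins (- or left out, the last holds). The fingers move at their own pace and stop on an object; FORCE is the grip in N (left out, the last holds). Time passes only in rows, so rows that repeat a pose let the fingers close, or fill a call up. It gives the time, the measured TCP pose, the force, the opening and the grip force at its end, in the units of the state.
- manip.state(): the state, without advancing time (a new reading comes with each control period).
- manip.read_camera(name): name is "scene" or "top"; returns a dict with "image" (480x640x3 uint8, blue, green, red), "fx", "fy", "cx", "cy" (pixels), "eye" and "rotation" of the camera in the world. Camera axes: x right, y up, looking along -z (the intrinsics and any distortion apply to the point x, -y, -z); pixel columns grow to the right and rows downward; lengths in mm; the calibration is good to about 2 mm. A picture is of the moment at which its call begins. There is no depth.
- manip.sign_off(): hands the job in; it is judged then, once.
The state is a dict: "time": time; "joint_positions": joint angles; "joint_vel": joint speeds; "joint_torque": joint torques, N m; "tcp_pos": TCP position; "tool_rot": TCP orientation; "force": force on the tool from outside, world axes, zero at the start; "moment": the same for the moment, N m; "width": opening from 0.0 (shut) to 1.0 (fully open); "finger_force": force on a finger pad.
Only numpy, scipy, OpenCV 4.12 (cv2) and the standard library are available. Lean on these libraries where they do the work, as an engineer would, in place of code of your own. Each camera call takes 0.05 s, during which the arm holds its last target. There are 200 camera calls.

## Task

Get the little slope-front tea cabinet ready for use: pull both slide-out supports under its flap fully out to their stops, and only then open the flap and let it down gently, never letting it drop, until it lies level on both supports. The cabinet stands loose on the worktop, so do not drag it along when a support reaches its stop, and leave the jars in it, the timer on it and the things around it standing as they are.

Things in the scene. Friction and masses are not known exactly. Their poses are not given: they have to be found in the camera images.
- cabinet: Slope-front tea cabinet of pale wood, 260 wide (its y), 200 deep (x from -100 front to +100 back), 262 high. Origin: centre of its underside; -x is its front, +y the end nearer the robot, z up. Plinth 81 high with upright front; above it the flap closes a front sloping 20 deg back to a roof. Stands loose on rubber feet, 4 to 6 kg in all: it slides if pushed or pulled with more than about 20 N.
- near_support (a joint): The near support: wooden bar 18 wide, 32 high (43 to 75 above the worktop), 190 long, in a slot of the plinth at cabinet y = +85 mm. Value: metres drawn out along cabinet -x; 0 home (end face 4 mm proud of the front), fully out at its hard stop. Each has its own stop, somewhere from 85 to 110 mm out: feel for it. It drags with 4 to 6 N and stays where left; at the stop the pull rises steeply.
- far_support (a joint): The far support: wooden bar 18 wide, 32 high (43 to 75 above the worktop), 190 long, in a slot of the plinth at cabinet y = -85 mm. Value: metres drawn out along cabinet -x; 0 home (end face 4 mm proud of the front), fully out at its hard stop. Each has its own stop, somewhere from 85 to 110 mm out: feel for it. It drags with 4 to 6 N and stays where left; at the stop the pull rises steeply.
- near_support_knob (a point): Middle of the head of the near support's knob, where to pinch it: steel, round, 20 mm in diameter and 14 long, on a neck 11 in diameter. Its axis lies along cabinet x; the point is 20 mm in front of the bar's end face, 59 above the worktop. Plinth and flap stand close behind: the hand must lean back from the cabinet (about 40 deg).
- far_support_knob (a point): Middle of the head of the far support's knob, where to pinch it: steel, round, 20 mm in diameter and 14 long, on a neck 11 in diameter. Its axis lies along cabinet x; the point is 20 mm in front of the bar's end face, 59 above the worktop. Plinth and flap stand close behind: the hand must lean back from the cabinet (about 40 deg).
- flap (a joint): Flap hinged at its lower edge, in rad: 0 closed (0.35 back from upright), 0.35 upright, 1.92 level on the drawn supports, 2.30 drooping if there are none. Panel 12 thick, 232 wide, 178 from hinge to free edge, 0.32 kg; no catch. Stiff hinge (0.11 N m): it stays where left from 0 to about 0.70; past about 0.75 its weight (0.28 N m when level) wins and it falls unless held.
- flap_hinge (a point): Middle of the flap's hinge line, in the flap's mid-plane: cabinet x -100, y 0, 81 mm above the worktop. Axes: z up the flap to its free edge, -x out of the outer face, y along the hinge.
- flap_edge (a point): Middle of the flap's free edge in its mid-plane, 178 mm from the hinge; axes as flap_hinge. Closed, it is about 248 mm high, with the roof (top 262 mm high) close behind it; opened, the edge is free to pinch or carry from both faces.
- flap_knob (a point): Middle of the head of the flap's knob, where to pinch it: steel, round, 20 mm in diameter and 14 long, on a neck 11 in diameter. It stands square on the outer face, on the centre line, 115 mm from the hinge; the point is 20 mm out of that face (26 mm from the mid-plane). Once the flap is level the knob hangs below it. Axes as flap_hinge.
- soap_pump: Pump bottle of hand soap, 51x80x170 (mm). Origin: centre of its underside. Not part of the job.
- tumbler: Clear glass tumbler, 81x81x86 (mm). Origin: centre of its underside. Not part of the job.
- jam_jar: Jam jar with a pale lid, 58x61x100 (mm). Origin: centre of its underside. Not part of the job.
- butter: Packet of butter, 73x102x37, lying flat (mm). Origin: centre of its underside. Not part of the job.
- teaspoon: Teaspoon lying flat, 132x26x9 (mm). Origin: centre of its underside. Not part of the job.
- keys: Bunch of keys lying flat, 84x118x8 (mm). Origin: centre of its underside. Not part of the job.
- kitchen_timer: Round red and white kitchen timer, 63x63x48, standing loose on the cabinet's roof (mm). Origin: centre of its underside. Not part of the job.
- spice_jar_one: Spice jar, 45x45x106, standing loose inside the cabinet (mm). Origin: centre of its underside. Not part of the job.
- spice_jar_two: Spice jar, 45x45x106, standing loose inside the cabinet (mm). Origin: centre of its underside. Not part of the job.
- salt_shaker: Salt shaker, 44x44x90, standing loose inside the cabinet (mm). Origin: centre of its underside. Not part of the job.
Mind the look-alikes: they are no part of the job. Of the things that look like the kitchen_timer, the largest one is meant.

How it is judged:
By the outcome, as a careful person would: the job done as asked, in the order asked, and still so for the second after the job is handed in, with the robot touching nothing.
It also fails if it takes over 69 s, if anything falls off the work surface, if the arm or the gripper's body presses on something with over 40 N, if the wrist force passes 120 N, or if a joint passes its speed limit or range.

## Working session

There is one attempt and no reset: what is moved stays moved. The work goes in short steps, Python scripts to look and compute and a shell command to move; the robot and the scene stay as the last step left them, time stands still between calls to the robot, and variables do not carry over. Pictures are saved under pics/ and viewed, at most 10 in all, crops included, and the job is handed in when it is done.

```bash
ls; mkdir -p pics
cat > h.py <<'E'
import numpy as np, cv2
from cell import manip
E
python3 - <<'E'
from h import *
s=manip.state()
for k in s: print(k,np.round(s[k],3).tolist())
print(manip.hold_point_z)
for n in("scene","top"):
    c=manip.read_camera(n); cv2.imwrite(f"pics/{n}0.png",c["image"])
    print({k:(np.round(v,4).tolist()) for k,v in c.items() if k!="image"})
E
```

```text
pics
time 0.0
joint_positions [-71.877, 28.313, 77.127, 0.002, 74.627, -5.472]
joint_vel [0.005, 0.034, 0.014, 0.011, -0.004, -0.102]
joint_torque [0.001, -88.217, -38.387, -0.0, 0.01, -0.0]
tcp_pos [250.07, -572.414, 230.72]
tool_rot [[0.916, 0.4, -0.0], [0.4, -0.916, 0.001], [0.0, -0.001, -1.0]]
force [0.447, 0.673, -0.789]
moment [0.017, 0.018, -0.042]
finger_force 0.0
width 0.998
18.700000000000003
{'fx': 449.3381, 'fy': 449.3381, 'cx': 310.7189, 'cy': 240.176, 'eye': [720.5548, -746.2725, 635.5273], 'rotation': [[0.9867, -0.0863, 0.1379], [0.1626, 0.5031, -0.8488], [0.0039, 0.8599, 0.5104]]}
{'fx': 564.8343, 'fy': 564.8343, 'cx': 323.6594, 'cy': 236.4712, 'eye': [287.1824, 97.8826, 1388.8276], 'rotation': [[-0.1846, 0.9517, -0.2454], [-0.9828, -0.1778, 0.0499], [0.0039, 0.2504, 0.9681]]}
```

View pics/scene0.png

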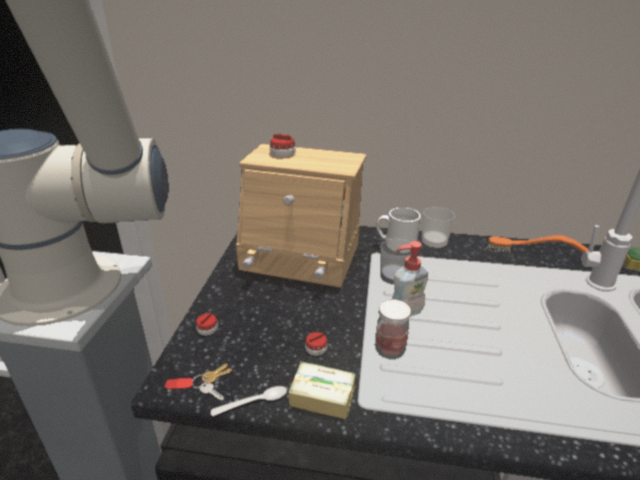

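View pics/top0.png

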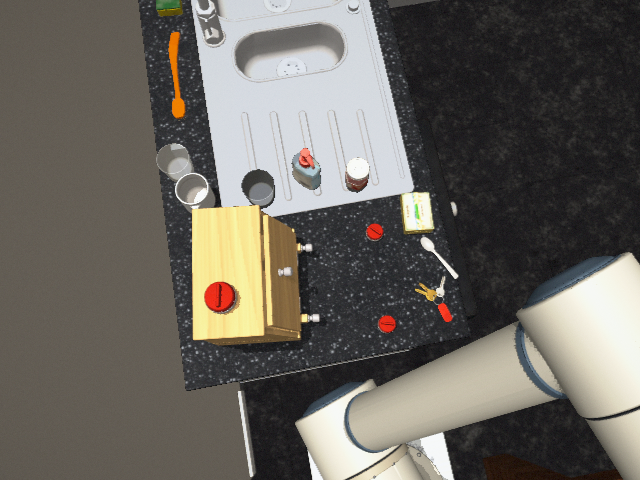

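The scene view shows the cabinet with its knobs at about (249,261), (321,268) and (289,200). The top view shows them at (312,318), (306,247) and (286,272), and the timer on the roof at (219,297). I'll enlarge both for exact pixels.

Run:
```python
from h import *
a=cv2.imread("pics/scene0.png")[130:290,225:385]; b=cv2.imread("pics/top0.png")[200:350,180:330]
m=np.hstack([cv2.resize(a,(400,400),interpolation=2),cv2.resize(b,(400,400),interpolation=2)])
cv2.imwrite("pics/crop0.png",m)
```

```text
(no output)
```

View pics/crop0.png

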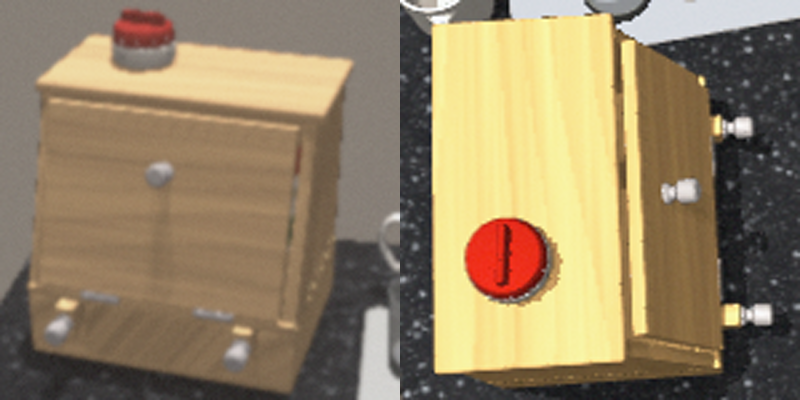

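The crops give knob heads in the scene at (249.0,261.2) near, (319.0,272.0) far and (288.2,199.6) flap. In the top view they are at (316.1,317.7), (308.3,247.6) and (287.2,271.6), and the roof's back corners are at (192.4,209.4) and (193.1,339.5).

```bash
cat >> h.py <<'E'
from scipy.optimize import least_squares
C={"scene":dict(f=449.3381,c=(310.7189,240.176),eye=np.array([720.5548,-746.2725,635.5273]),R=np.array([[0.9867,-0.0863,0.1379],[0.1626,0.5031,-0.8488],[0.0039,0.8599,0.5104]])),
"top":dict(f=564.8343,c=(323.6594,236.4712),eye=np.array([287.1824,97.8826,1388.8276]),R=np.array([[-0.1846,0.9517,-0.2454],[-0.9828,-0.1778,0.0499],[0.0039,0.2504,0.9681]]))}
def proj(n,P):
    k=C[n]; q=(np.asarray(P,float)-k["eye"])@k["R"]
    return np.stack([k["c"][0]+k["f"]*q[...,0]/-q[...,2],k["c"][1]+k["f"]*q[...,1]/q[...,2]],-1)
def ray(n,p):
    k=C[n]; d=k["R"]@np.array([(p[0]-k["c"][0])/k["f"],-(p[1]-k["c"][1])/k["f"],-1.]); return k["eye"],d
def plane(n,p,z): e,d=ray(n,p); return e+d*(z-e[2])/d[2]
def tri(a,b):
    e1,d1=ray("scene",a); e2,d2=ray("top",b)
    t=np.linalg.lstsq(np.stack([d1,-d2],1),e2-e1,rcond=None)[0]
    return (e1+t[0]*d1+e2+t[1]*d2)/2, np.linalg.norm(e1+t[0]*d1-e2-t[1]*d2)
def Rz(a): return np.array([[np.cos(a),-np.sin(a),0],[np.sin(a),np.cos(a),0],[0,0,1]])
E
python3 - <<'E'
from h import *
S=np.array([(249,261.2),(319,272),(288.2,199.6)]);T=np.array([(316.1,317.7),(308.3,247.6),(287.2,271.6)])
for a,b in zip(S,T): print(np.round(tri(a,b)[0],1),round(tri(a,b)[1],1))
def fk(th): # knob in cabinet frame at flap angle (lean back .35-th)
    l=.35-th; return np.array([-100+115*np.sin(l)-26*np.cos(l),0,81+115*np.cos(l)+26*np.sin(l)])
for p in [(192.4,209.4),(193.1,339.5)]: print(plane("top",p,262).round(1))
def res(v):
    R=Rz(v[2]);o=np.array([v[0],v[1],0])
    K=np.array([[-124-v[4],85,59],[-124-v[5],-85,59],fk(v[3])]);B=np.array([[100,-130,262],[100,130,262]])
    W=K@R.T+o;WB=B@R.T+o
    return np.r_[(proj("scene",W)-S).ravel(),(proj("top",W)-T).ravel(),(proj("top",WB)-[(192.4,209.4),(193.1,339.5)]).ravel()]
best=min((least_squares(res,[500,0,a,0,0,0]) for a in np.radians([0,90,180,270])),key=lambda r:r.cost)
v=best.x;print(v.round(3),np.degrees(v[2]),best.cost,best.fun.round(1))
print(plane("top",(180+107/2.667,200+258/2.667),310))
E
```

```text
[437.5  84.7  63.7] 8.2
[604.9  71.6  62.3] 3.8
[526.5 127.9 207.9] 3.1
[680.3 298.  262. ]
[414.3 330.8 262. ]
[5.36358e+02 2.15425e+02 1.45700e+00 6.00000e-03 1.53900e+01 9.88600e+00] 83.47133055246618 18.109958702263445 [-2.   1.5 -0.5  1.2 -0.3  3.7 -1.6 -0.5 -0.9 -0.6 -1.2  0.4 -0.8  1.7
  0.3 -2.3]
[479.74436317 259.59570355 310.        ]
```

Run:
```python
from h import *
for a,b in zip([(249,261.2),(319,272),(288.2,199.6)],[(316.1,317.7),(308.3,247.6),(287.2,271.6)]):
    z=59 if a[0]!=288.2 else 208
    print("scene",plane("scene",a,z).round(1),"top",plane("top",b,z).round(1))
# cabinet front bottom / plinth corners for check
cam=[manip.read_camera(n)["image"] for n in("scene","top")]
v=[536.4,215.4,1.457]
R=Rz(v[2]);o=np.array([v[0],v[1],0])
pts=np.array([[-100,130,0],[-100,-130,0],[-100,130,81],[-100,-130,81],[100,130,262],[100,-130,262],[100,130,0],[-124-15,85,59],[-124-10,-85,59],[-76,120,262]]) @R.T+o
out=[]
for n,im,(r,c,s) in zip(("scene","top"),cam,((130,225,160),(200,180,150))):
    k=400/s; g=cv2.resize(im[r:r+s,c:c+s],(400,400),interpolation=2)
    for p in proj(n,pts): 
        cv2.drawMarker(g,(int((p[0]-c+.5)*k),int((p[1]-r+.5)*k)),(255,0,255),0,9,1)
    out.append(g)
cv2.imwrite("pics/crop1.png",np.hstack(out))
```

```text
scene [438.8  93.6  59. ] top [434.2  83.1  59. ]
scene [605.9  77.5  59. ] top [603.8  71.   59. ]
scene [527.9 128.7 208. ] top [525.  127.4 208. ]
```

View pics/crop1.png

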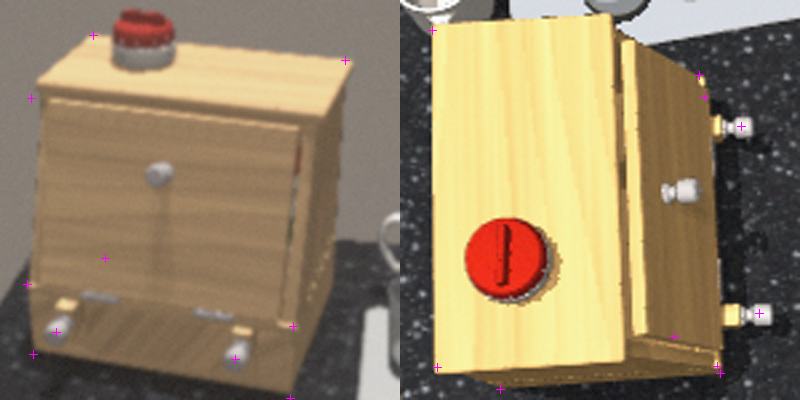

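```bash
cat >> h.py <<'E'
from scipy.spatial.transform import Rotation as Ro
YAW=np.radians(83.5); XC=np.array([np.cos(YAW),np.sin(YAW),0]); YC=np.array([-np.sin(YAW),np.cos(YAW),0]); Z=np.array([0,0,1.])
def tool(pitch):  # z axis: pitch deg from straight down towards the cabinet; y=-YC
    p=np.radians(pitch); z=-np.cos(p)*Z+np.sin(p)*XC; y=-YC; return np.stack([np.cross(y,z),y,z],1)
def st():
    s=manip.state(); return s,np.array(s["tcp_pos"]),np.array(s["tool_rot"])
def go(P,R,p0=None,R0=None):
    s,p,r=st(); p=p if p0 is None else p0; r=r if R0 is None else R0
    print("shift cm",np.round(r.T@(np.asarray(P)-p)/10,2),"rot",np.round(Ro.from_matrix(r.T@R).as_rotvec(degrees=True),1))
def rep():
    s,p,r=st(); print("t",round(s["time"],2),"tcp",p.round(1),"F",np.round(s["force"],1),"w",round(s["width"],3),"ff",round(s["finger_force"],1),"J",np.round(s["joint_positions"],1)); return s,p,r
E
python3 - <<'E'
from h import *
R=tool(40);G=np.array([436,86.5,59])-3*XC
go(G+18.7*R[:,2]-110*R[:,2],R); print(R.round(3)); print((G+18.7*R[:,2]-110*R[:,2]))
E
```

```text
shift cm [ 40.32 -47.61  10.24] rot [ 20.8  36.2 -57.4]
[[ 0.087  0.994  0.073]
 [ 0.761 -0.113  0.639]
 [ 0.643 -0.    -0.766]]
[429.01688896  25.21002102 128.93985766]
```

```bash
python3 -m creep '[{"x":2,"y":-2.4,"z":0.3,"rx":1,"ry":2,"rz":-3},{"x":5,"y":-6,"z":1,"rx":3,"ry":5,"rz":-8},{"x":9,"y":-11,"z":1.5,"rx":5,"ry":8.5,"rz":-13.5},{"x":13,"y":-15.5,"z":2,"rx":7,"ry":12,"rz":-19},{"x":17,"y":-20,"z":3,"rx":9,"ry":15,"rz":-25},{"x":21,"y":-25,"z":4,"rx":11,"ry":19,"rz":-30},{"x":25,"y":-29.5,"z":5,"rx":13,"ry":22.5,"rz":-36},{"x":29,"y":-34,"z":6,"rx":15,"ry":26,"rz":-41},{"x":33,"y":-39,"z":7,"rx":17,"ry":30,"rz":-47},{"x":36,"y":-42.5,"z":8.5,"rx":18.5,"ry":32,"rz":-51}]' 0.4 40
python3 - <<'E'
from h import *
rep()
R=tool(40);G=np.array([436,86.5,59])-3*XC
go(G+18.7*R[:,2]-110*R[:,2],R); go(G+18.7*R[:,2]-40*R[:,2],R)
E
```

```text
time: 1.45
tcp_pos: [410.2, -37.5, 146.1]
tool_rot: [[0.2, 0.974, 0.101], [0.787, -0.221, 0.576], [0.584, -0.036, -0.811]]
force: [1.3, -0.5, 1.1]
width: 0.603
finger_force: 0.0
t 1.45 tcp [410.2 -37.5 146.1] F [ 1.3 -0.5  1.1] w 0.603 ff 0.0 J [-39.3  27.5 111.7  34.3  64.7 -47.4]
shift cm [4.31 0.5  5.19] rot [ 2.2  4.1 -6.2]
shift cm [ 4.8   0.2  12.17] rot [ 2.2  4.1 -6.2]
```

```bash
python3 -m creep '[{"x":0.8,"y":0.1,"z":0.9,"rx":0.4,"ry":0.8,"rz":-1.2},{"x":1.8,"y":0.2,"z":2,"rx":1,"ry":2,"rz":-3},{"x":3,"y":0.4,"z":3.4,"rx":1.6,"ry":3,"rz":-4.5},{"x":4.3,"y":0.5,"z":5,"rx":2.2,"ry":4.1,"rz":-6.2},{"x":4.4,"y":0.4,"z":7,"rx":2.2,"ry":4.1,"rz":-6.2},{"x":4.6,"y":0.3,"z":9,"rx":2.2,"ry":4.1,"rz":-6.2},{"x":4.7,"y":0.3,"z":11,"rx":2.2,"ry":4.1,"rz":-6.2},{"x":4.8,"y":0.2,"z":12.1,"rx":2.2,"ry":4.1,"rz":-6.2},{"x":4.8,"y":0.2,"z":12.2,"rx":2.2,"ry":4.1,"rz":-6.2},{"x":4.8,"y":0.2,"z":12.2,"rx":2.2,"ry":4.1,"rz":-6.2}]'
cat >> h.py <<'E'
def shot(name,rs=(110,200,200),rt=(190,170,180),pts=None):
    out=[]
    for n,(r,c,w) in zip(("scene","top"),(rs,rt)):
        im=manip.read_camera(n)["image"]; k=400/w; g=cv2.resize(im[r:r+w,c:c+w],(400,400),interpolation=2)
        if pts is not None:
            for p in proj(n,np.atleast_2d(pts)): cv2.drawMarker(g,(int((p[0]-c+.5)*k),int((p[1]-r+.5)*k)),(255,0,255),0,9,1)
        out.append(g)
    cv2.imwrite(f"pics/{name}.png",np.hstack(out))
E
python3 - <<'E'
from h import *
s,p,r=rep()
R=tool(40);G=np.array([436,86.5,59])-3*XC
go(G+18.7*R[:,2],R)
shot("g1",pts=np.array([p,G]))
E
```

```text
time: 2.7
tcp_pos: [434.2, 68.1, 75.3]
tool_rot: [[0.09, 0.993, 0.074], [0.762, -0.117, 0.637], [0.641, -0.001, -0.767]]
force: [0.3, -0.4, 0.6]
width: 0.6
finger_force: 0.0
t 2.7 tcp [434.2  68.1  75.3] F [ 0.3 -0.4  0.6] w 0.6 ff 0.0 J [-27.4  37.6 115.9  47.7  54.2 -59. ]
shift cm [ 0.15 -0.04  4.12] rot [ 0.1  0.1 -0.2]
```

View pics/g1.png

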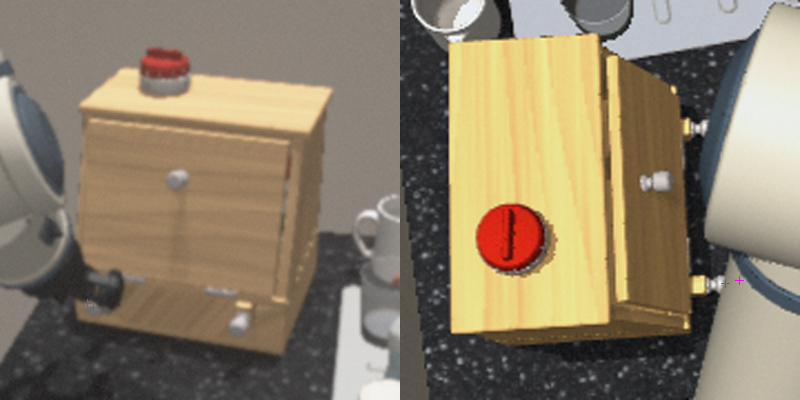

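The top view has the near knob at about (712–725,284), just in line with the hand. The scene view shows the right finger beside the knob, near (115,290). I'll go in and pinch.

```bash
python3 -m creep '[{"x":0.1,"z":0.5},{"x":0.1,"z":1.2},{"x":0.1,"z":2},{"x":0.1,"z":2.8},{"x":0.1,"z":3.5},{"x":0.1,"z":4.0},{"x":0.1,"z":4.1},{"x":0.1,"z":4.1},{"x":0.1,"z":4.1},{"x":0.1,"z":4.1}]'; python3 -m creep '[{},{},{},{},{},{},{},{},{},{}]' 1 30
python3 - <<'E'
from h import *
s,p,r=rep();print("pull 1cm in tool",(-r.T@XC).round(3))
E
```

```text
t 2.8 tcp [434.3  67.9  75.4] F [0.3 0.6 0.2] w 0.603 ff 0.0 J [-27.5  37.6 115.9  47.7  54.2 -59. ]
pull 1cm in tool [-0.768  0.004 -0.641]$[0]: bad value
$[0]: bad value
```

```bash
python3 -m creep '[{"x":0.1,"y":0,"z":0.5,"rx":0,"ry":0,"rz":0},{"x":0.1,"y":0,"z":1.2,"rx":0,"ry":0,"rz":0},{"x":0.1,"y":0,"z":2,"rx":0,"ry":0,"rz":0},{"x":0.1,"y":0,"z":2.8,"rx":0,"ry":0,"rz":0},{"x":0.1,"y":0,"z":3.5,"rx":0,"ry":0,"rz":0},{"x":0.1,"y":0,"z":4.0,"rx":0,"ry":0,"rz":0},{"x":0.1,"y":0,"z":4.1,"rx":0,"ry":0,"rz":0},{"x":0.1,"y":0,"z":4.1,"rx":0,"ry":0,"rz":0},{"x":0.1,"y":0,"z":4.1,"rx":0,"ry":0,"rz":0},{"x":0.1,"y":0,"z":4.1,"rx":0,"ry":0,"rz":0}]'
```

```text
time: 4.05
tcp_pos: [437.3, 95.0, 44.4]
tool_rot: [[0.09, 0.993, 0.074], [0.762, -0.117, 0.637], [0.641, -0.001, -0.768]]
force: [0.4, -0.5, 0.5]
width: 0.598
finger_force: 0.0
```

No contact on the way in. Now closing.

```bash
python3 -m creep '[{"x":0,"y":0,"z":0,"rx":0,"ry":0,"rz":0},{"x":0,"y":0,"z":0,"rx":0,"ry":0,"rz":0},{"x":0,"y":0,"z":0,"rx":0,"ry":0,"rz":0},{"x":0,"y":0,"z":0,"rx":0,"ry":0,"rz":0},{"x":0,"y":0,"z":0,"rx":0,"ry":0,"rz":0},{"x":0,"y":0,"z":0,"rx":0,"ry":0,"rz":0},{"x":0,"y":0,"z":0,"rx":0,"ry":0,"rz":0},{"x":0,"y":0,"z":0,"rx":0,"ry":0,"rz":0},{"x":0,"y":0,"z":0,"rx":0,"ry":0,"rz":0},{"x":0,"y":0,"z":0,"rx":0,"ry":0,"rz":0}]' 1 30
python3 - <<'E'
from h import *
s,p,r=rep();print("pull 1cm in tool",(-r.T@XC).round(3), "moment",np.round(s["moment"],2))
E
```

```text
time: 5.3
tcp_pos: [437.4, 95.0, 44.3]
tool_rot: [[0.09, 0.993, 0.074], [0.762, -0.117, 0.637], [0.641, -0.001, -0.767]]
force: [2.5, -2.5, 5.3]
width: 0.22
finger_force: 29.3
t 5.3 tcp [437.4  95.   44.3] F [ 2.5 -2.5  5.3] w 0.22 ff 29.3 J [-24.   41.6 117.3  53.4  49.7 -63.1]
pull 1cm in tool [-0.767  0.004 -0.641] moment [-0.08 -0.32 -0.25]
```

```bash
python3 -m creep '[{"x":-0.23,"y":0,"z":-0.19,"rx":0,"ry":0,"rz":0},{"x":-0.77,"y":0,"z":-0.64,"rx":0,"ry":0,"rz":0},{"x":-1.3,"y":0,"z":-1.09,"rx":0,"ry":0,"rz":0},{"x":-1.84,"y":0,"z":-1.54,"rx":0,"ry":0,"rz":0},{"x":-2.38,"y":0,"z":-1.99,"rx":0,"ry":0,"rz":0},{"x":-2.91,"y":0,"z":-2.44,"rx":0,"ry":0,"rz":0},{"x":-3.45,"y":0,"z":-2.88,"rx":0,"ry":0,"rz":0},{"x":-3.99,"y":0,"z":-3.33,"rx":0,"ry":0,"rz":0},{"x":-4.45,"y":0,"z":-3.72,"rx":0,"ry":0,"rz":0},{"x":-4.6,"y":0,"z":-3.85,"rx":0,"ry":0,"rz":0}]'
python3 - <<'E'
from h import *
s,p,r=rep();print("pullF",round(np.dot(s["force"],XC),2),"lat",round(np.dot(s["force"],YC),2))
E
```

```text
time: 6.55
tcp_pos: [430.2, 35.5, 44.4]
tool_rot: [[0.091, 0.993, 0.074], [0.762, -0.117, 0.637], [0.641, -0.001, -0.767]]
force: [6.0, 4.1, 0.9]
width: 0.22
finger_force: 29.4
t 6.55 tcp [430.2  35.5  44.4] F [6.  4.1 0.9] w 0.22 ff 29.4 J [-31.5  41.8 115.3  46.8  53.  -63.6]
pullF 4.8 lat -5.47
```

```bash
python3 -m creep '[{"x":-0.1,"y":0.02,"z":-0.08,"rx":0,"ry":0,"rz":0},{"x":-0.2,"y":0.04,"z":-0.17,"rx":0,"ry":0,"rz":0},{"x":-0.3,"y":0.06,"z":-0.25,"rx":0,"ry":0,"rz":0},{"x":-0.4,"y":0.08,"z":-0.33,"rx":0,"ry":0,"rz":0},{"x":-0.5,"y":0.1,"z":-0.42,"rx":0,"ry":0,"rz":0},{"x":-0.6,"y":0.1,"z":-0.5,"rx":0,"ry":0,"rz":0},{"x":-0.7,"y":0.1,"z":-0.58,"rx":0,"ry":0,"rz":0},{"x":-0.77,"y":0.1,"z":-0.64,"rx":0,"ry":0,"rz":0},{"x":-0.77,"y":0.1,"z":-0.64,"rx":0,"ry":0,"rz":0},{"x":-0.77,"y":0.1,"z":-0.64,"rx":0,"ry":0,"rz":0}]'
cat > f.py <<'E'
from h import *
s,p,r=rep();print("pullF",round(np.dot(s["force"],XC),2),"lat",round(np.dot(s["force"],YC),2),"out",round(-(p@XC),1))
E
python3 f.py
```

```text
time: 7.8
tcp_pos: [429.2, 25.8, 44.4]
tool_rot: [[0.091, 0.993, 0.073], [0.762, -0.116, 0.637], [0.641, -0.002, -0.767]]
force: [-4.4, 1.6, 4.4]
width: 0.223
finger_force: 29.6
t 7.8 tcp [429.2  25.8  44.4] F [-4.4  1.6  4.4] w 0.223 ff 29.6 J [-32.6  41.8 114.8  45.7  53.7 -63.5]
pullF 1.12 lat 4.54 out -74.2
```

```bash
python3 -m creep '[{"x":-0.1,"y":-0.01,"z":-0.08,"rx":0,"ry":0,"rz":0},{"x":-0.2,"y":-0.02,"z":-0.17,"rx":0,"ry":0,"rz":0},{"x":-0.3,"y":-0.03,"z":-0.25,"rx":0,"ry":0,"rz":0},{"x":-0.38,"y":-0.04,"z":-0.32,"rx":0,"ry":0,"rz":0},{"x":-0.46,"y":-0.04,"z":-0.38,"rx":0,"ry":0,"rz":0},{"x":-0.54,"y":-0.04,"z":-0.45,"rx":0,"ry":0,"rz":0},{"x":-0.6,"y":-0.04,"z":-0.5,"rx":0,"ry":0,"rz":0},{"x":-0.65,"y":-0.04,"z":-0.54,"rx":0,"ry":0,"rz":0},{"x":-0.69,"y":-0.04,"z":-0.58,"rx":0,"ry":0,"rz":0},{"x":-0.73,"y":-0.04,"z":-0.61,"rx":0,"ry":0,"rz":0}]'>/dev/null;  python3 f.py
```

```text
t 9.05 tcp [428.4  17.1  44.5] F [ 7.9 20.8 -4.1] w 0.221 ff 29.8 J [-33.6  41.9 114.4  44.8  54.3 -63.6]
pullF 21.59 lat -5.5 out -65.5
```

```bash
python3 -m creep '[{"x":0.04,"y":0,"z":0.03,"rx":0,"ry":0,"rz":0},{"x":0.08,"y":0.02,"z":0.06,"rx":0,"ry":0,"rz":0},{"x":0.08,"y":0.02,"z":0.06,"rx":0,"ry":0,"rz":0},{"x":0.08,"y":0.02,"z":0.06,"rx":0,"ry":0,"rz":0},{"x":0.08,"y":0.02,"z":0.06,"rx":0,"ry":0,"rz":0},{"x":0.08,"y":0.02,"z":0.06,"rx":0,"ry":0,"rz":0},{"x":0.08,"y":0.02,"z":0.06,"rx":0,"ry":0,"rz":0},{"x":0.08,"y":0.02,"z":0.06,"rx":0,"ry":0,"rz":0},{"x":0.08,"y":0.02,"z":0.06,"rx":0,"ry":0,"rz":0},{"x":0.08,"y":0.02,"z":0.06,"rx":0,"ry":0,"rz":0}]'>/dev/null;  python3 f.py
```

```text
t 10.3 tcp [428.5  17.3  44.4] F [-0.5  6.1  1.2] w 0.222 ff 31.0 J [-33.6  41.9 114.4  44.8  54.2 -63.6]
pullF 5.97 lat 1.22 out -65.7
```

```bash
python3 -m creep '[{"x":0,"y":0,"z":0,"rx":0,"ry":0,"rz":0},{"x":0,"y":0,"z":0,"rx":0,"ry":0,"rz":0},{"x":0,"y":0,"z":0,"rx":0,"ry":0,"rz":0},{"x":0,"y":0,"z":-0.5,"rx":0,"ry":0,"rz":0},{"x":0,"y":0,"z":-1.5,"rx":0,"ry":0,"rz":0},{"x":0,"y":0,"z":-3,"rx":0,"ry":0,"rz":0},{"x":0,"y":0,"z":-5,"rx":0,"ry":0,"rz":0},{"x":0,"y":0,"z":-7,"rx":0,"ry":0,"rz":0},{"x":0,"y":0,"z":-8.5,"rx":0,"ry":0,"rz":0},{"x":0,"y":0,"z":-9,"rx":0,"ry":0,"rz":0}]' 0.4;  python3 - <<'E'
from h import *
s,p,r=rep()
shot("g2")
R=tool(40)
for G in (np.array([605.6,73,59])-3*XC,): 
  go(G+18.7*R[:,2]-90*R[:,2],R);go(G+18.7*R[:,2],R)
E
```

```text
time: 11.55
tcp_pos: [422.3, -41.1, 114.1]
tool_rot: [[0.09, 0.993, 0.075], [0.763, -0.117, 0.636], [0.64, -0.0, -0.768]]
force: [0.5, -0.0, -0.2]
width: 0.599
finger_force: 0.0
t 11.55 tcp [422.3 -41.1 114.1] F [ 0.5 -0.  -0.2] w 0.599 ff 0.0 J [-39.9  34.1 109.5  36.   65.8 -57. ]
shift cm [ 6.56 16.9   5.47] rot [ 0.1  0.1 -0.2]
shift cm [ 6.59 16.88 14.47] rot [ 0.1  0.1 -0.2]
```

View pics/g2.png

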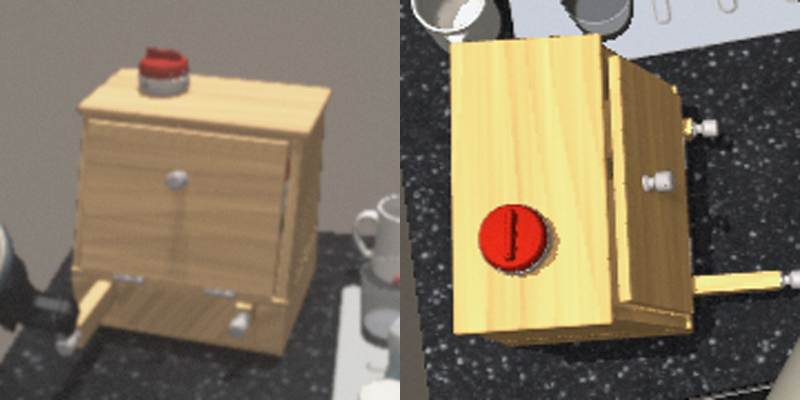

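The near bar is fully out in both views, with its end at about (790,280) in the top view. The cabinet has moved only about 1–2 mm. The far knob is at (711,127) in the top view and (239,323) in the scene view.

```bash
python3 -m creep '[{"x":0.5,"y":2,"z":0.5,"rx":0,"ry":0,"rz":0},{"x":1.5,"y":5.5,"z":1.5,"rx":0,"ry":0,"rz":0},{"x":3,"y":10,"z":2.5,"rx":0,"ry":0,"rz":0},{"x":5,"y":14,"z":4,"rx":0,"ry":0,"rz":0},{"x":6.3,"y":16.5,"z":5,"rx":0,"ry":0,"rz":0},{"x":6.4,"y":16.85,"z":7,"rx":0,"ry":0,"rz":0},{"x":6.4,"y":16.85,"z":9,"rx":0,"ry":0,"rz":0},{"x":6.4,"y":16.85,"z":10.5,"rx":0,"ry":0,"rz":0},{"x":6.4,"y":16.85,"z":11,"rx":0,"ry":0,"rz":0},{"x":6.4,"y":16.85,"z":11,"rx":0,"ry":0,"rz":0}]';  python3 - <<'E'
from h import *
s,p,r=rep()
R=tool(40)
G=np.array([605.2,72,59])-3*XC 
go(G+18.7*R[:,2],R)
shot("g3",pts=G)
E
```

```text
time: 12.9
tcp_pos: [603.1, 58.9, 69.7]
tool_rot: [[0.091, 0.993, 0.074], [0.762, -0.117, 0.637], [0.641, -0.002, -0.767]]
force: [0.2, -0.1, 0.5]
width: 0.597
finger_force: 0.0
t 12.9 tcp [603.1  58.9  69.7] F [ 0.2 -0.1  0.5] w 0.597 ff 0.0 J [-20.7  44.   92.2  44.   63.6 -41.2]
shift cm [0.11 0.05 3.35] rot [ 0.1  0.1 -0.2]
```

View pics/g3.png

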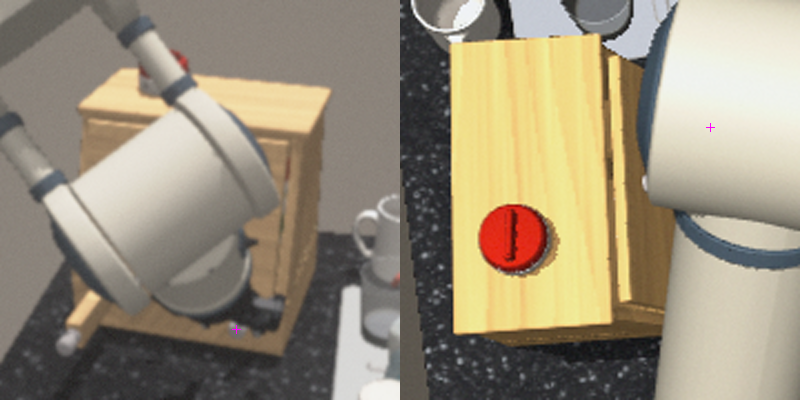

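The scene view shows the far knob at about (237,328), between the fingers. Going in and closing.

```bash
python3 -m creep '[{"x":0.1,"y":0,"z":0.5,"rx":0,"ry":0,"rz":0},{"x":0.1,"y":0.05,"z":1.2,"rx":0,"ry":0,"rz":0},{"x":0.1,"y":0.05,"z":2,"rx":0,"ry":0,"rz":0},{"x":0.1,"y":0.05,"z":2.8,"rx":0,"ry":0,"rz":0},{"x":0.1,"y":0.05,"z":3.3,"rx":0,"ry":0,"rz":0},{"x":0.1,"y":0.05,"z":3.35,"rx":0,"ry":0,"rz":0},{"x":0.1,"y":0.05,"z":3.35,"rx":0,"ry":0,"rz":0},{"x":0.1,"y":0.05,"z":3.35,"rx":0,"ry":0,"rz":0},{"x":0.1,"y":0.05,"z":3.35,"rx":0,"ry":0,"rz":0},{"x":0.1,"y":0.05,"z":3.35,"rx":0,"ry":0,"rz":0}]'; python3 -m creep '[{"x":0,"y":0,"z":0,"rx":0,"ry":0,"rz":0},{"x":0,"y":0,"z":0,"rx":0,"ry":0,"rz":0},{"x":0,"y":0,"z":0,"rx":0,"ry":0,"rz":0},{"x":0,"y":0,"z":0,"rx":0,"ry":0,"rz":0},{"x":0,"y":0,"z":0,"rx":0,"ry":0,"rz":0},{"x":0,"y":0,"z":0,"rx":0,"ry":0,"rz":0},{"x":0,"y":0,"z":0,"rx":0,"ry":0,"rz":0},{"x":0,"y":0,"z":0,"rx":0,"ry":0,"rz":0},{"x":0,"y":0,"z":0,"rx":0,"ry":0,"rz":0},{"x":0,"y":0,"z":0,"rx":0,"ry":0,"rz":0}]' 1 30 >/dev/null; python3 f.py
```

```text
time: 14.25
tcp_pos: [606.5, 80.9, 44.9]
tool_rot: [[0.09, 0.993, 0.074], [0.762, -0.117, 0.637], [0.641, -0.001, -0.767]]
force: [-0.8, 0.8, -0.1]
width: 0.599
finger_force: 0.0
t 15.5 tcp [606.9  80.8  44.9] F [ 4.7 -1.2  1.2] w 0.22 ff 29.5 J [-18.6  46.2  92.8  46.1  60.5 -42.4]
pullF -0.69 lat -4.85 out -149.0
```

```bash
python3 -m creep '[{"x":-0.27,"y":0.03,"z":-0.22,"rx":0,"ry":0,"rz":0},{"x":-0.84,"y":0.04,"z":-0.7,"rx":0,"ry":0,"rz":0},{"x":-1.46,"y":0.05,"z":-1.22,"rx":0,"ry":0,"rz":0},{"x":-2.07,"y":0.06,"z":-1.73,"rx":0,"ry":0,"rz":0},{"x":-2.69,"y":0.07,"z":-2.24,"rx":0,"ry":0,"rz":0},{"x":-3.3,"y":0.08,"z":-2.76,"rx":0,"ry":0,"rz":0},{"x":-3.91,"y":0.08,"z":-3.27,"rx":0,"ry":0,"rz":0},{"x":-4.5,"y":0.08,"z":-3.76,"rx":0,"ry":0,"rz":0},{"x":-5,"y":0.08,"z":-4.18,"rx":0,"ry":0,"rz":0},{"x":-5.22,"y":0.08,"z":-4.36,"rx":0,"ry":0,"rz":0}]'>/dev/null;  python3 f.py
```

```text
t 16.75 tcp [599.1  13.5  44.9] F [2.3 3.4 2.6] w 0.22 ff 29.5 J [-24.8  46.7  91.1  42.5  64.4 -44.8]
pullF 3.69 lat -1.93 out -81.2
```

```bash
cat > chk.py <<'E'
from h import *
import sys
s,p,r=st();f=np.dot(s["force"],XC);print("t",round(s["time"],2),"pullF",round(f,2),"lat",round(np.dot(s["force"],YC),2),"out",round(-(p@XC),2))
sys.exit(int(f>9))
E
python3 -m creep '[{"x":-0.05,"y":0,"z":-0.04,"rx":0,"ry":0,"rz":0},{"x":-0.1,"y":0,"z":-0.09,"rx":0,"ry":0,"rz":0},{"x":-0.16,"y":0,"z":-0.13,"rx":0,"ry":0,"rz":0},{"x":-0.21,"y":0,"z":-0.17,"rx":0,"ry":0,"rz":0},{"x":-0.26,"y":0,"z":-0.21,"rx":0,"ry":0,"rz":0},{"x":-0.3,"y":0,"z":-0.25,"rx":0,"ry":0,"rz":0},{"x":-0.31,"y":0,"z":-0.26,"rx":0,"ry":0,"rz":0},{"x":-0.31,"y":0,"z":-0.26,"rx":0,"ry":0,"rz":0},{"x":-0.31,"y":0,"z":-0.26,"rx":0,"ry":0,"rz":0},{"x":-0.31,"y":0,"z":-0.26,"rx":0,"ry":0,"rz":0}]' >/dev/null; python3 chk.py &&
python3 -m creep '[{"x":-0.02,"y":0,"z":-0.01,"rx":0,"ry":0,"rz":0},{"x":-0.03,"y":0,"z":-0.03,"rx":0,"ry":0,"rz":0},{"x":-0.05,"y":0,"z":-0.04,"rx":0,"ry":0,"rz":0},{"x":-0.06,"y":0,"z":-0.05,"rx":0,"ry":0,"rz":0},{"x":-0.08,"y":0,"z":-0.06,"rx":0,"ry":0,"rz":0},{"x":-0.09,"y":0,"z":-0.08,"rx":0,"ry":0,"rz":0},{"x":-0.11,"y":0,"z":-0.09,"rx":0,"ry":0,"rz":0},{"x":-0.12,"y":0,"z":-0.1,"rx":0,"ry":0,"rz":0},{"x":-0.14,"y":0,"z":-0.11,"rx":0,"ry":0,"rz":0},{"x":-0.15,"y":0,"z":-0.13,"rx":0,"ry":0,"rz":0}]' >/dev/null && python3 chk.py &&
python3 -m creep '[{"x":-0.02,"y":0,"z":-0.01,"rx":0,"ry":0,"rz":0},{"x":-0.03,"y":0,"z":-0.03,"rx":0,"ry":0,"rz":0},{"x":-0.05,"y":0,"z":-0.04,"rx":0,"ry":0,"rz":0},{"x":-0.06,"y":0,"z":-0.05,"rx":0,"ry":0,"rz":0},{"x":-0.08,"y":0,"z":-0.06,"rx":0,"ry":0,"rz":0},{"x":-0.09,"y":0,"z":-0.08,"rx":0,"ry":0,"rz":0},{"x":-0.11,"y":0,"z":-0.09,"rx":0,"ry":0,"rz":0},{"x":-0.12,"y":0,"z":-0.1,"rx":0,"ry":0,"rz":0},{"x":-0.14,"y":0,"z":-0.11,"rx":0,"ry":0,"rz":0},{"x":-0.15,"y":0,"z":-0.13,"rx":0,"ry":0,"rz":0}]' >/dev/null && python3 chk.py &&
python3 -m creep '[{"x":-0.02,"y":0,"z":-0.01,"rx":0,"ry":0,"rz":0},{"x":-0.03,"y":0,"z":-0.03,"rx":0,"ry":0,"rz":0},{"x":-0.05,"y":0,"z":-0.04,"rx":0,"ry":0,"rz":0},{"x":-0.06,"y":0,"z":-0.05,"rx":0,"ry":0,"rz":0},{"x":-0.08,"y":0,"z":-0.06,"rx":0,"ry":0,"rz":0},{"x":-0.09,"y":0,"z":-0.08,"rx":0,"ry":0,"rz":0},{"x":-0.11,"y":0,"z":-0.09,"rx":0,"ry":0,"rz":0},{"x":-0.12,"y":0,"z":-0.1,"rx":0,"ry":0,"rz":0},{"x":-0.14,"y":0,"z":-0.11,"rx":0,"ry":0,"rz":0},{"x":-0.15,"y":0,"z":-0.13,"rx":0,"ry":0,"rz":0}]' >/dev/null && python3 chk.py
```

```text
t 18.0 pullF 3.8 lat 0.99 out -77.1
t 19.25 pullF 3.5 lat 0.97 out -75.11
t 20.5 pullF 3.85 lat 1.88 out -73.11
t 21.75 pullF 3.03 lat 2.99 out -71.09
```

```bash
python3 -m creep '[{"x":-0.02,"y":-0.02,"z":-0.01,"rx":0,"ry":0,"rz":0},{"x":-0.03,"y":-0.02,"z":-0.03,"rx":0,"ry":0,"rz":0},{"x":-0.05,"y":-0.02,"z":-0.04,"rx":0,"ry":0,"rz":0},{"x":-0.06,"y":-0.02,"z":-0.05,"rx":0,"ry":0,"rz":0},{"x":-0.08,"y":-0.02,"z":-0.06,"rx":0,"ry":0,"rz":0},{"x":-0.09,"y":-0.02,"z":-0.08,"rx":0,"ry":0,"rz":0},{"x":-0.11,"y":-0.02,"z":-0.09,"rx":0,"ry":0,"rz":0},{"x":-0.12,"y":-0.02,"z":-0.1,"rx":0,"ry":0,"rz":0},{"x":-0.14,"y":-0.02,"z":-0.11,"rx":0,"ry":0,"rz":0},{"x":-0.15,"y":-0.02,"z":-0.13,"rx":0,"ry":0,"rz":0}]' >/dev/null; python3 chk.py &&
python3 -m creep '[{"x":-0.02,"y":0,"z":-0.01,"rx":0,"ry":0,"rz":0},{"x":-0.03,"y":0,"z":-0.03,"rx":0,"ry":0,"rz":0},{"x":-0.05,"y":0,"z":-0.04,"rx":0,"ry":0,"rz":0},{"x":-0.06,"y":0,"z":-0.05,"rx":0,"ry":0,"rz":0},{"x":-0.08,"y":0,"z":-0.06,"rx":0,"ry":0,"rz":0},{"x":-0.09,"y":0,"z":-0.08,"rx":0,"ry":0,"rz":0},{"x":-0.11,"y":0,"z":-0.09,"rx":0,"ry":0,"rz":0},{"x":-0.12,"y":0,"z":-0.1,"rx":0,"ry":0,"rz":0},{"x":-0.14,"y":0,"z":-0.11,"rx":0,"ry":0,"rz":0},{"x":-0.15,"y":0,"z":-0.13,"rx":0,"ry":0,"rz":0}]' >/dev/null && python3 chk.py &&
python3 -m creep '[{"x":-0.02,"y":0,"z":-0.01,"rx":0,"ry":0,"rz":0},{"x":-0.03,"y":0,"z":-0.03,"rx":0,"ry":0,"rz":0},{"x":-0.05,"y":0,"z":-0.04,"rx":0,"ry":0,"rz":0},{"x":-0.06,"y":0,"z":-0.05,"rx":0,"ry":0,"rz":0},{"x":-0.08,"y":0,"z":-0.06,"rx":0,"ry":0,"rz":0},{"x":-0.09,"y":0,"z":-0.08,"rx":0,"ry":0,"rz":0},{"x":-0.11,"y":0,"z":-0.09,"rx":0,"ry":0,"rz":0},{"x":-0.12,"y":0,"z":-0.1,"rx":0,"ry":0,"rz":0},{"x":-0.14,"y":0,"z":-0.11,"rx":0,"ry":0,"rz":0},{"x":-0.15,"y":0,"z":-0.13,"rx":0,"ry":0,"rz":0}]' >/dev/null && python3 chk.py &&
python3 -m creep '[{"x":-0.02,"y":0,"z":-0.01,"rx":0,"ry":0,"rz":0},{"x":-0.03,"y":0,"z":-0.03,"rx":0,"ry":0,"rz":0},{"x":-0.05,"y":0,"z":-0.04,"rx":0,"ry":0,"rz":0},{"x":-0.06,"y":0,"z":-0.05,"rx":0,"ry":0,"rz":0},{"x":-0.08,"y":0,"z":-0.06,"rx":0,"ry":0,"rz":0},{"x":-0.09,"y":0,"z":-0.08,"rx":0,"ry":0,"rz":0},{"x":-0.11,"y":0,"z":-0.09,"rx":0,"ry":0,"rz":0},{"x":-0.12,"y":0,"z":-0.1,"rx":0,"ry":0,"rz":0},{"x":-0.14,"y":0,"z":-0.11,"rx":0,"ry":0,"rz":0},{"x":-0.15,"y":0,"z":-0.13,"rx":0,"ry":0,"rz":0}]' >/dev/null && python3 chk.py
```

```text
t 23.0 pullF 3.68 lat 1.81 out -69.01
t 24.25 pullF 4.0 lat 0.58 out -67.06
t 25.5 pullF 4.66 lat -0.14 out -65.07
t 26.75 pullF 4.23 lat -0.7 out -63.1
```

```bash
python3 -m creep '[{"x":-0.02,"y":0,"z":-0.01,"rx":0,"ry":0,"rz":0},{"x":-0.03,"y":0,"z":-0.03,"rx":0,"ry":0,"rz":0},{"x":-0.05,"y":0,"z":-0.04,"rx":0,"ry":0,"rz":0},{"x":-0.06,"y":0,"z":-0.05,"rx":0,"ry":0,"rz":0},{"x":-0.08,"y":0,"z":-0.06,"rx":0,"ry":0,"rz":0},{"x":-0.09,"y":0,"z":-0.08,"rx":0,"ry":0,"rz":0},{"x":-0.11,"y":0,"z":-0.09,"rx":0,"ry":0,"rz":0},{"x":-0.12,"y":0,"z":-0.1,"rx":0,"ry":0,"rz":0},{"x":-0.14,"y":0,"z":-0.11,"rx":0,"ry":0,"rz":0},{"x":-0.15,"y":0,"z":-0.13,"rx":0,"ry":0,"rz":0}]' >/dev/null; python3 chk.py &&
python3 -m creep '[{"x":-0.02,"y":0,"z":-0.01,"rx":0,"ry":0,"rz":0},{"x":-0.03,"y":0,"z":-0.03,"rx":0,"ry":0,"rz":0},{"x":-0.05,"y":0,"z":-0.04,"rx":0,"ry":0,"rz":0},{"x":-0.06,"y":0,"z":-0.05,"rx":0,"ry":0,"rz":0},{"x":-0.08,"y":0,"z":-0.06,"rx":0,"ry":0,"rz":0},{"x":-0.09,"y":0,"z":-0.08,"rx":0,"ry":0,"rz":0},{"x":-0.11,"y":0,"z":-0.09,"rx":0,"ry":0,"rz":0},{"x":-0.12,"y":0,"z":-0.1,"rx":0,"ry":0,"rz":0},{"x":-0.14,"y":0,"z":-0.11,"rx":0,"ry":0,"rz":0},{"x":-0.15,"y":0,"z":-0.13,"rx":0,"ry":0,"rz":0}]' >/dev/null && python3 chk.py &&
python3 -m creep '[{"x":-0.02,"y":0,"z":-0.01,"rx":0,"ry":0,"rz":0},{"x":-0.03,"y":0,"z":-0.03,"rx":0,"ry":0,"rz":0},{"x":-0.05,"y":0,"z":-0.04,"rx":0,"ry":0,"rz":0},{"x":-0.06,"y":0,"z":-0.05,"rx":0,"ry":0,"rz":0},{"x":-0.08,"y":0,"z":-0.06,"rx":0,"ry":0,"rz":0},{"x":-0.09,"y":0,"z":-0.08,"rx":0,"ry":0,"rz":0},{"x":-0.11,"y":0,"z":-0.09,"rx":0,"ry":0,"rz":0},{"x":-0.12,"y":0,"z":-0.1,"rx":0,"ry":0,"rz":0},{"x":-0.14,"y":0,"z":-0.11,"rx":0,"ry":0,"rz":0},{"x":-0.15,"y":0,"z":-0.13,"rx":0,"ry":0,"rz":0}]' >/dev/null && python3 chk.py &&
python3 -m creep '[{"x":-0.02,"y":0,"z":-0.01,"rx":0,"ry":0,"rz":0},{"x":-0.03,"y":0,"z":-0.03,"rx":0,"ry":0,"rz":0},{"x":-0.05,"y":0,"z":-0.04,"rx":0,"ry":0,"rz":0},{"x":-0.06,"y":0,"z":-0.05,"rx":0,"ry":0,"rz":0},{"x":-0.08,"y":0,"z":-0.06,"rx":0,"ry":0,"rz":0},{"x":-0.09,"y":0,"z":-0.08,"rx":0,"ry":0,"rz":0},{"x":-0.11,"y":0,"z":-0.09,"rx":0,"ry":0,"rz":0},{"x":-0.12,"y":0,"z":-0.1,"rx":0,"ry":0,"rz":0},{"x":-0.14,"y":0,"z":-0.11,"rx":0,"ry":0,"rz":0},{"x":-0.15,"y":0,"z":-0.13,"rx":0,"ry":0,"rz":0}]' >/dev/null && python3 chk.py
```

```text
t 28.0 pullF 3.9 lat -1.39 out -61.1
t 29.25 pullF 4.39 lat -0.96 out -59.13
t 30.5 pullF 4.04 lat -0.78 out -57.15
t 31.75 pullF 3.68 lat -1.22 out -55.18
```

```bash
python3 -m creep '[{"x":-0.02,"y":0,"z":-0.01,"rx":0,"ry":0,"rz":0},{"x":-0.03,"y":0,"z":-0.03,"rx":0,"ry":0,"rz":0},{"x":-0.05,"y":0,"z":-0.04,"rx":0,"ry":0,"rz":0},{"x":-0.06,"y":0,"z":-0.05,"rx":0,"ry":0,"rz":0},{"x":-0.08,"y":0,"z":-0.06,"rx":0,"ry":0,"rz":0},{"x":-0.09,"y":0,"z":-0.08,"rx":0,"ry":0,"rz":0},{"x":-0.11,"y":0,"z":-0.09,"rx":0,"ry":0,"rz":0},{"x":-0.12,"y":0,"z":-0.1,"rx":0,"ry":0,"rz":0},{"x":-0.14,"y":0,"z":-0.11,"rx":0,"ry":0,"rz":0},{"x":-0.15,"y":0,"z":-0.13,"rx":0,"ry":0,"rz":0}]' >/dev/null; python3 chk.py &&
python3 -m creep '[{"x":-0.02,"y":0,"z":-0.01,"rx":0,"ry":0,"rz":0},{"x":-0.03,"y":0,"z":-0.03,"rx":0,"ry":0,"rz":0},{"x":-0.05,"y":0,"z":-0.04,"rx":0,"ry":0,"rz":0},{"x":-0.06,"y":0,"z":-0.05,"rx":0,"ry":0,"rz":0},{"x":-0.08,"y":0,"z":-0.06,"rx":0,"ry":0,"rz":0},{"x":-0.09,"y":0,"z":-0.08,"rx":0,"ry":0,"rz":0},{"x":-0.11,"y":0,"z":-0.09,"rx":0,"ry":0,"rz":0},{"x":-0.12,"y":0,"z":-0.1,"rx":0,"ry":0,"rz":0},{"x":-0.14,"y":0,"z":-0.11,"rx":0,"ry":0,"rz":0},{"x":-0.15,"y":0,"z":-0.13,"rx":0,"ry":0,"rz":0}]' >/dev/null && python3 chk.py &&
python3 -m creep '[{"x":-0.02,"y":0,"z":-0.01,"rx":0,"ry":0,"rz":0},{"x":-0.03,"y":0,"z":-0.03,"rx":0,"ry":0,"rz":0},{"x":-0.05,"y":0,"z":-0.04,"rx":0,"ry":0,"rz":0},{"x":-0.06,"y":0,"z":-0.05,"rx":0,"ry":0,"rz":0},{"x":-0.08,"y":0,"z":-0.06,"rx":0,"ry":0,"rz":0},{"x":-0.09,"y":0,"z":-0.08,"rx":0,"ry":0,"rz":0},{"x":-0.11,"y":0,"z":-0.09,"rx":0,"ry":0,"rz":0},{"x":-0.12,"y":0,"z":-0.1,"rx":0,"ry":0,"rz":0},{"x":-0.14,"y":0,"z":-0.11,"rx":0,"ry":0,"rz":0},{"x":-0.15,"y":0,"z":-0.13,"rx":0,"ry":0,"rz":0}]' >/dev/null && python3 chk.py &&
python3 -m creep '[{"x":-0.02,"y":0,"z":-0.01,"rx":0,"ry":0,"rz":0},{"x":-0.03,"y":0,"z":-0.03,"rx":0,"ry":0,"rz":0},{"x":-0.05,"y":0,"z":-0.04,"rx":0,"ry":0,"rz":0},{"x":-0.06,"y":0,"z":-0.05,"rx":0,"ry":0,"rz":0},{"x":-0.08,"y":0,"z":-0.06,"rx":0,"ry":0,"rz":0},{"x":-0.09,"y":0,"z":-0.08,"rx":0,"ry":0,"rz":0},{"x":-0.11,"y":0,"z":-0.09,"rx":0,"ry":0,"rz":0},{"x":-0.12,"y":0,"z":-0.1,"rx":0,"ry":0,"rz":0},{"x":-0.14,"y":0,"z":-0.11,"rx":0,"ry":0,"rz":0},{"x":-0.15,"y":0,"z":-0.13,"rx":0,"ry":0,"rz":0}]' >/dev/null && python3 chk.py
```

```text
t 33.0 pullF 4.07 lat -0.62 out -53.2
t 34.25 pullF 11.59 lat -0.16 out -51.94
```

The far support met its stop at 11.6 N. Releasing it and backing off.

```bash
python3 -m creep '[{"x":0,"y":0,"z":0,"rx":0,"ry":0,"rz":0},{"x":0,"y":0,"z":0,"rx":0,"ry":0,"rz":0},{"x":0,"y":0,"z":-0.1,"rx":0,"ry":0,"rz":0},{"x":0,"y":0,"z":-1,"rx":0,"ry":0,"rz":0},{"x":0,"y":0,"z":-2.5,"rx":0,"ry":0,"rz":0},{"x":0,"y":0,"z":-5,"rx":0,"ry":0,"rz":0},{"x":0,"y":0,"z":-8,"rx":0,"ry":0,"rz":0},{"x":0,"y":0,"z":-11,"rx":0,"ry":0,"rz":0},{"x":0,"y":0,"z":-13.5,"rx":0,"ry":0,"rz":0},{"x":0,"y":0,"z":-15,"rx":0,"ry":0,"rz":0}]' 0.4;  cat > kin.py <<'E'
from h import *
D=[([-71.877,28.313,77.127,.002,74.627,-5.472],[250.07,-572.414,230.72]),([-39.3,27.5,111.7,34.3,64.7,-47.4],[410.2,-37.5,146.1]),([-27.4,37.6,115.9,47.7,54.2,-59.],[434.2,68.1,75.3]),
([-24.,41.6,117.3,53.4,49.7,-63.1],[437.4,95,44.3]),([-31.5,41.8,115.3,46.8,53,-63.6],[430.2,35.5,44.4]),([-39.9,34.1,109.5,36,65.8,-57],[422.3,-41.1,114.1]),([-20.7,44,92.2,44,63.6,-41.2],[603.1,58.9,69.7]),([-24.8,46.7,91.1,42.5,64.4,-44.8],[599.1,13.5,44.9])]
E0=lambda a,d:Ro.from_euler(a,d,degrees=True).as_matrix()
def fkr(q,s=(1,1,1),c=0): return E0('z',q[0])@E0('y',q[1]+q[2])@E0('z',s[0]*q[3])@E0('y',s[1]*q[4])@E0('z',s[2]*q[5]+c)
def fkp(q,v,s,c):
    h,L2,L3,e,off,d,a,woff=v
    A=E0('z',q[0]);B=A@E0('y',q[1]);F=A@E0('y',q[1]+q[2]);W=F@E0('z',s[0]*q[3]);R=fkr(q,s,c)
    return A@[a,off,h]+B@[0,0,L2]+F@[e,0,L3]+W@[0,woff,0]+R@[0,0,d]
E
python3 - <<'E'
from kin import *
s,p,r=rep()
Q=[d[0] for d in D]+[list(s["joint_positions"])];P=np.array([d[1] for d in D]+[p])
R0=np.array([[.916,.4,0],[.4,-.916,.001],[0,-.001,-1]])
import itertools
best=None
for s3 in itertools.product((1,-1),repeat=3):
  for c in (0,90,180,270):
    e=np.linalg.norm(fkr(Q[0],s3,c)-R0)+np.linalg.norm(fkr(Q[-1],s3,c)-r)
    if best is None or e<best[0]: best=(e,s3,c)
print(best)
_,s3,c=best
o=least_squares(lambda v:(np.array([fkp(q,v,s3,c) for q in Q])-P).ravel(),[300,450,450,0,60,250,0,0])
print(o.x.round(1),np.abs(o.fun).max().round(2))
E
```

```text
time: 35.5
tcp_pos: [584.6, -113.4, 161.9]
tool_rot: [[0.09, 0.993, 0.076], [0.763, -0.118, 0.636], [0.64, 0.0, -0.768]]
force: [-0.6, 0.9, 0.3]
width: 0.604
finger_force: 0.0
t 35.5 tcp [ 584.6 -113.4  161.9] F [-0.6  0.9  0.3] w 0.604 ff 0.0 J [-35.6  39.2  82.   34.5  82.3 -40.8]
(np.float64(0.0007931854071957918), (1, 1, 1), 90)
[255.6 599.2 385.2 118.4  58.4 335.8  -1.9   1.2] 0.51
```

```bash
cat >> kin.py <<'E'
V=[255.6,599.2,385.2,118.4,58.4,335.8,-1.9,1.2];S3=(1,1,1);CC=90
LO=np.array([-166.48,-47.26,12.59,-70.14,6.76,-176.63]);HI=np.array([166.48,123.95,153.08,250.14,159.57,176.63])
def ik(P,R,q0):
    f=lambda q:np.r_[(fkp(q,V,S3,CC)-P)/10,(10*(fkr(q,S3,CC)-R)).ravel()]
    o=least_squares(f,np.clip(q0,LO+.1,HI-.1),bounds=(LO,HI)); return o.x,np.abs(o.fun).max()
def cab(x,y,z,o=None): return (np.array([536.4,215.4,0])if o is None else o)+x*XC+y*YC+z*Z
E
python3 - <<'E'
from kin import *
s,p,r=st();q=np.array(s["joint_positions"])
# knob pinch
R=tool(50);k=cab(-85.1,0,198);q1,e=ik(k+18.7*R[:,2],R,q);print("knob",q1.round(0),round(e,2))
def fork(pitch,sg): 
    R=tool(pitch); return R@E0('z',90*sg)
for sg in (1,-1):
    qq=q1.copy()
    qq[5]+=-90*sg
    for psi,pit in [(-12,12),(-30,30),(-50,50),(-70,65),(-90,75),(-90,90)]:
        a=np.radians(psi);E=cab(-100+178*np.sin(a),0,81+178*np.cos(a));R=fork(pit,sg)
        qq,e=ik(E+(10)*R[:,2],R,qq);print(sg,psi,pit,qq.round(0),round(e,2))
print("flapknob top at z198",[plane("top",(287.2+.6,271.6),198)@u for u in(XC,YC)],"pred",cab(-85.1,0,198)@XC,cab(-85.1,0,198)@YC)
hs=[cab(-85.1,0,198),cab(-39,116,248),cab(-39,-116,248),cab(-100,130,81),cab(-100,-130,81),cab(-100-4-94,85,75),cab(-100-4-107,-85,75),cab(100,-130,262),cab(100,130,262)]
shot("g4",rs=(110,200,200),rt=(190,170,180),pts=hs)
E
```

```text
knob [-19.  33. 103.  53.  70. -43.] 0.0
1 -12 12 [-5. 19. 92. 13. 69. 87.] 0.0
1 -30 30 [-22.  23.  96.  30.  72.  62.] 0.0
1 -50 50 [-35.  35.  97.  43.  81.  41.] 0.0
1 -70 65 [-42.  48.  95.  48.  89.  30.] 0.0
1 -90 75 [-44.  60.  92.  50.  93.  22.] 0.0
1 -90 90 [-45.  68.  88.  54. 105.  19.] 0.0
-1 -12 12 [ -7.  13. 128.  98.  15. 177.] 6.39
-1 -30 30 [-34.  23. 124.  75.  51. 177.] 5.56
-1 -50 50 [-45.  37. 116.  65.  70. 177.] 4.52
-1 -70 65 [-48.  50. 108.  60.  81. 177.] 3.68
-1 -90 75 [-49.  61. 102.  58.  87. 177.] 3.04
-1 -90 90 [-48.  70.  95.  59. 101. 177.] 2.77
flapknob top at z198 [np.float64(185.20365472494922), np.float64(-509.0418103115312)] pred 189.63758157784216 -508.56797113931435
```

View pics/g4.png

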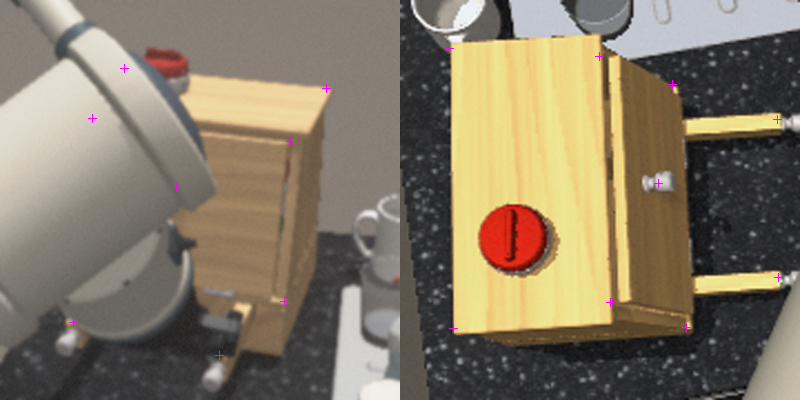

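The top view shows both bars out, with ends at (783,122) and (780,280), the flap knob head at (665,182), and the timer in place. The real front lies about 5 mm nearer the hand than my model, so I'll shift the model by 5 mm. Next I'll plan the knob approach and the opening arc.

```bash
cat >> kin.py <<'E'
O=np.array([536.4,215.4,0])-5*XC
def knobpose(psi,pit,back=0):
    a=np.radians(psi);n=-np.cos(a)*XC+np.sin(a)*Z;u=np.sin(a)*XC+np.cos(a)*Z
    R=tool(pit); return cab(-100,0,81,O)+115*u+29*n+(13-back)*R[:,2],R
def forkpose(psi,pit,deep,off=0,lat=0):
    a=np.radians(psi);n=-np.cos(a)*XC+np.sin(a)*Z;u=np.sin(a)*XC+np.cos(a)*Z
    R=tool(pit)@E0('z',90); return cab(-100,lat,81,O)+178*u+off*n+deep*R[:,2],R
E
python3 - <<'E'
from kin import *
print((knobpose(20,35)[0]-0))
go(*knobpose(20,35,70)); P0,R0=knobpose(20,35,70); print("in",(R0.T@(knobpose(20,35)[0]-P0)/10).round(2))
E
```

```text
[526.72539572 130.487088   188.33425897]
shift cm [20.37 -8.62  6.02] rot [ 0.2 -4.8 -0.2]
in [-0.  0.  7.]
```

```bash
python3 -m creep '[{"x":1.5,"y":-0.6,"z":0.4,"rx":0,"ry":-0.4,"rz":0},{"x":5,"y":-2,"z":1.4,"rx":0,"ry":-1.2,"rz":0},{"x":9,"y":-4,"z":2.6,"rx":0,"ry":-2.2,"rz":0},{"x":13,"y":-5.6,"z":3.8,"rx":0,"ry":-3.2,"rz":0},{"x":17,"y":-7.2,"z":5,"rx":0,"ry":-4.2,"rz":0},{"x":19.5,"y":-8.3,"z":5.8,"rx":0,"ry":-4.8,"rz":-0.2},{"x":20.4,"y":-8.6,"z":6,"rx":0.2,"ry":-4.8,"rz":-0.2},{"x":20.4,"y":-8.6,"z":6,"rx":0.2,"ry":-4.8,"rz":-0.2},{"x":20.4,"y":-8.6,"z":6,"rx":0.2,"ry":-4.8,"rz":-0.2},{"x":20.4,"y":-8.6,"z":6,"rx":0.2,"ry":-4.8,"rz":-0.2}]' 0.4;  python3 - <<'E'
from kin import *
rep(); go(*knobpose(20,35)); 
shot("g5",pts=[cab(-85.1,0,198,O)])
E
```

```text
time: 36.85
tcp_pos: [522.2, 91.2, 244.7]
tool_rot: [[0.094, 0.994, 0.063], [0.813, -0.113, 0.571], [0.575, -0.003, -0.818]]
force: [-0.4, -0.9, -1.1]
width: 0.601
finger_force: 0.0
t 36.85 tcp [522.2  91.2 244.7] F [-0.4 -0.9 -1.1] w 0.601 ff 0.0 J [-18.   22.5  96.4  36.1  73.  -26.1]
shift cm [-0.    0.02  6.89] rot [-0.1 -0.1 -0.1]
```

View pics/g5.png

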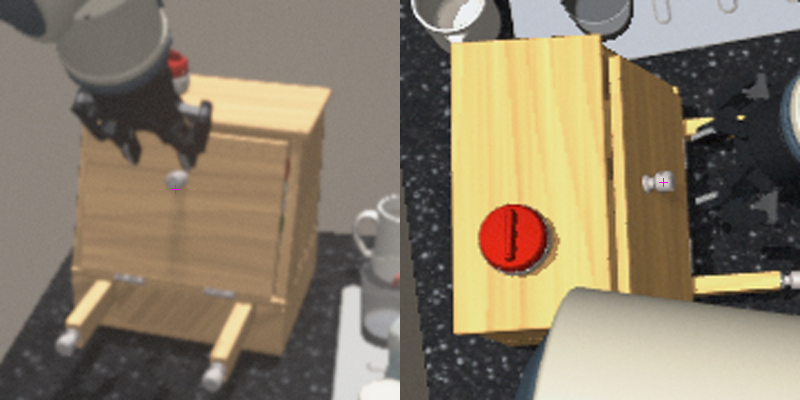

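The top view has my knob mark right on the knob head, at (664,182). In the scene view the mark sits about 8 crop pixels below the knob at (176,180). I'll compare that with where the fingertips at (133,160) and (186,172) should appear.

Run:
```python
from kin import *
s,p,r=st()
for b in (0,6,13):
    T=[p+sg*26*r[:,1]-b*r[:,2] for sg in(-1,1)]
    print(b,[((proj("scene",t)-[200,110])*2).round(0).tolist() for t in T],[((proj("top",t)-[170,190])*2.222+[400,0]).round(0).tolist() for t in T])
e=[tri((200+176/2,110+180/2),(170+(665-400)/2.222,190+182/2.222))]
print(e, e[0][0]@XC,e[0][0]@YC)
```

```text
0 [[139.0, 159.0], [187.0, 165.0]] [[699.0, 197.0], [695.0, 142.0]]
6 [[138.0, 156.0], [186.0, 162.0]] [[702.0, 196.0], [699.0, 141.0]]
13 [[137.0, 153.0], [184.0, 158.0]] [[706.0, 195.0], [703.0, 139.0]]
[(array([525.88370283, 123.9760825 , 208.44727549]), np.float64(5.0929511085840735))] 182.7108715805164 -508.4687555172355
```

```bash
python3 -m creep '[{"x":0.1,"y":0,"z":0.6,"rx":0,"ry":0,"rz":0},{"x":0.17,"y":0,"z":1.8,"rx":0,"ry":0,"rz":0},{"x":0.17,"y":0,"z":3.2,"rx":0,"ry":0,"rz":0},{"x":0.17,"y":0,"z":4.5,"rx":0,"ry":0,"rz":0},{"x":0.17,"y":0,"z":5.6,"rx":0,"ry":0,"rz":0},{"x":0.17,"y":0,"z":6.3,"rx":0,"ry":0,"rz":0},{"x":0.17,"y":0,"z":6.6,"rx":0,"ry":0,"rz":0},{"x":0.17,"y":0,"z":6.6,"rx":0,"ry":0,"rz":0},{"x":0.17,"y":0,"z":6.6,"rx":0,"ry":0,"rz":0},{"x":0.17,"y":0,"z":6.6,"rx":0,"ry":0,"rz":0}]'; python3 -m creep '[{"x":0,"y":0,"z":0,"rx":0,"ry":0,"rz":0},{"x":0,"y":0,"z":0,"rx":0,"ry":0,"rz":0},{"x":0,"y":0,"z":0,"rx":0,"ry":0,"rz":0},{"x":0,"y":0,"z":0,"rx":0,"ry":0,"rz":0},{"x":0,"y":0,"z":0,"rx":0,"ry":0,"rz":0},{"x":0,"y":0,"z":0,"rx":0,"ry":0,"rz":0},{"x":0,"y":0,"z":0,"rx":0,"ry":0,"rz":0},{"x":0,"y":0,"z":0,"rx":0,"ry":0,"rz":0},{"x":0,"y":0,"z":0,"rx":0,"ry":0,"rz":0},{"x":0,"y":0,"z":0,"rx":0,"ry":0,"rz":0}]' 1 30 >/dev/null; python3 f.py
python3 - <<'E'
from kin import *
s,p,r=st()
P0,R0=knobpose(20,35)
for i in range(1,11):
    psi=20-32*i/10; pit=35+20*i/10
    P,R=knobpose(psi,pit)
    print(i,((R0.T@(P-P0))/10).round(2),Ro.from_matrix(R0.T@R).as_rotvec(degrees=True).round(1))
E
```

```text
time: 38.2
tcp_pos: [526.4, 130.8, 192.4]
tool_rot: [[0.093, 0.994, 0.063], [0.813, -0.112, 0.571], [0.575, -0.001, -0.818]]
force: [0.6, -0.4, 0.3]
width: 0.603
finger_force: 0.0
t 39.45 tcp [526.7 130.8 192.3] F [ 5.7 -1.3  2.6] w 0.222 ff 29.5 J [-13.6  26.6 100.   39.1  64.6 -28. ]
pullF -0.68 lat -5.78 out -189.6
1 [-0.47  0.   -0.42] [-0.  2.  0.]
2 [-0.96  0.   -0.81] [0. 4. 0.]
3 [-1.47  0.   -1.18] [0. 6. 0.]
4 [-2.    0.   -1.51] [0. 8. 0.]
5 [-2.55  0.   -1.81] [-0. 10.  0.]
6 [-3.11  0.   -2.08] [-0. 12.  0.]
7 [-3.69  0.   -2.32] [-0. 14.  0.]
8 [-4.28  0.   -2.52] [ 0. 16.  0.]
9 [-4.88 -0.   -2.69] [ 0. 18.  0.]
10 [-5.49  0.   -2.83] [ 0. 20.  0.]
```

Knob pinched (same width reading as the support knobs). Opening along the arc to θ≈0.56.

```bash
python3 -m creep '[{"x":-0.3,"y":0.05,"z":-0.27,"rx":0,"ry":1.3,"rz":0},{"x":-0.96,"y":0.05,"z":-0.81,"rx":0,"ry":4,"rz":0},{"x":-1.47,"y":0.05,"z":-1.18,"rx":0,"ry":6,"rz":0},{"x":-2,"y":0.05,"z":-1.51,"rx":0,"ry":8,"rz":0},{"x":-2.55,"y":0.05,"z":-1.81,"rx":0,"ry":10,"rz":0},{"x":-3.11,"y":0.05,"z":-2.08,"rx":0,"ry":12,"rz":0},{"x":-3.69,"y":0.05,"z":-2.32,"rx":0,"ry":14,"rz":0},{"x":-4.28,"y":0.05,"z":-2.52,"rx":0,"ry":16,"rz":0},{"x":-4.88,"y":0.05,"z":-2.69,"rx":0,"ry":18,"rz":0},{"x":-5.49,"y":0.05,"z":-2.83,"rx":0,"ry":20,"rz":0}]' >/dev/null; python3 f.py
python3 - <<'E'
from kin import *
s,p,r=st(); print(p-knobpose(-12,55)[0], np.round(s["moment"],2))
# path: release, back along -z 8cm ; then to fork pregrasp
P0,R0=p-80*r[:,2],r
for nm,t in(("pre",forkpose(-12,12,-60)),("in",forkpose(-12,12,12))):
    print(nm,t[0].round(1)); go(*t,p0=P0,R0=R0)
    print(np.round(ik(*t,np.array([-5,19,92,13,69,87.]))[0],0))
E
```

```text
t 40.7 tcp [519.6  69.9 183.6] F [-0.7  3.2 -4.1] w 0.219 ff 29.5 J [-29.1  36.3 101.1  50.7  78.2 -50.2]
pullF 3.1 lat 1.06 out -128.2
[-0.2268238   0.14712415  3.58002876] [-0.28  0.03  0.02]
pre [518.9  61.9 313.8]
shift cm [ 1.024e+01 -1.000e-02 -8.000e-02] rot [-33.9 -33.7  85.3]
[-8. 15. 86. 12. 79. 87.]
in [520.6  76.8 243.4]
shift cm [5.31 0.01 5.16] rot [-33.9 -33.7  85.3]
[-6. 19. 92. 13. 69. 86.]
```

```bash
python3 -m creep '[{"x":0,"y":0,"z":0,"rx":0,"ry":0,"rz":0},{"x":0,"y":0,"z":0,"rx":0,"ry":0,"rz":0},{"x":0,"y":0,"z":0,"rx":0,"ry":0,"rz":0},{"x":0,"y":0,"z":-0.4,"rx":0,"ry":0,"rz":0},{"x":0,"y":0,"z":-1.4,"rx":0,"ry":0,"rz":0},{"x":0,"y":0,"z":-3,"rx":0,"ry":0,"rz":0},{"x":0,"y":0,"z":-5,"rx":0,"ry":0,"rz":0},{"x":0,"y":0,"z":-6.8,"rx":0,"ry":0,"rz":0},{"x":0,"y":0,"z":-7.8,"rx":0,"ry":0,"rz":0},{"x":0,"y":0,"z":-8,"rx":0,"ry":0,"rz":0}]' 0.4 20; python3 -m creep '[{"x":1,"y":0,"z":-0.7,"rx":-2,"ry":-2,"rz":5},{"x":3,"y":0,"z":-2.1,"rx":-5,"ry":-5,"rz":12.5},{"x":5.5,"y":0,"z":-3.8,"rx":-8.5,"ry":-8.4,"rz":21},{"x":7,"y":0,"z":-4.9,"rx":-12,"ry":-12,"rz":30},{"x":7.5,"y":0,"z":-4.5,"rx":-15.5,"ry":-15.4,"rz":39},{"x":8,"y":0,"z":-3.8,"rx":-19,"ry":-19,"rz":48},{"x":8.5,"y":0,"z":-3,"rx":-23,"ry":-22.5,"rz":57},{"x":9,"y":0,"z":-2,"rx":-26,"ry":-26,"rz":66},{"x":9.6,"y":0,"z":-1,"rx":-30,"ry":-29.6,"rz":75},{"x":10.2,"y":0,"z":-0.1,"rx":-33.9,"ry":-33.7,"rz":85.3}]' 0.5
python3 - <<'E'
from kin import *
s,p,r=rep(); print(r.round(3).tolist())
go(*forkpose(-12,12,-60)); go(*forkpose(-12,12,8)); go(*forkpose(-12,12,14))
a=np.radians(-12);L=[cab(-100+178*np.sin(a),y,81+178*np.cos(a),O) for y in(-116,0,116)]
shot("g6",pts=L+[p])
E
```

```text
time: 41.95
tcp_pos: [512.8, 4.3, 229.8]
tool_rot: [[0.066, 0.994, 0.092], [0.569, -0.113, 0.815], [0.82, -0.001, -0.573]]
force: [-0.1, 0.5, -0.2]
width: 0.599
finger_force: 0.0
time: 43.2
tcp_pos: [518.7, 63.0, 313.7]
tool_rot: [[0.995, -0.093, 0.031], [-0.097, -0.973, 0.209], [0.011, -0.211, -0.977]]
force: [0.1, 0.5, -0.2]
width: 0.497
finger_force: 0.0
t 43.2 tcp [518.7  63.  313.7] F [ 0.1  0.5 -0.2] w 0.497 ff 0.0 J [-7.5 14.7 86.8 12.5 78.5 85.5]
[[0.995, -0.093, 0.031], [-0.097, -0.973, 0.209], [0.011, -0.211, -0.977]]
shift cm [ 0.03  0.1  -0.03] rot [-0.2 -0.4  1. ]
shift cm [-0.02  0.12  6.77] rot [-0.2 -0.4  1. ]
shift cm [-0.02  0.13  7.37] rot [-0.2 -0.4  1. ]
```

View pics/g6.png

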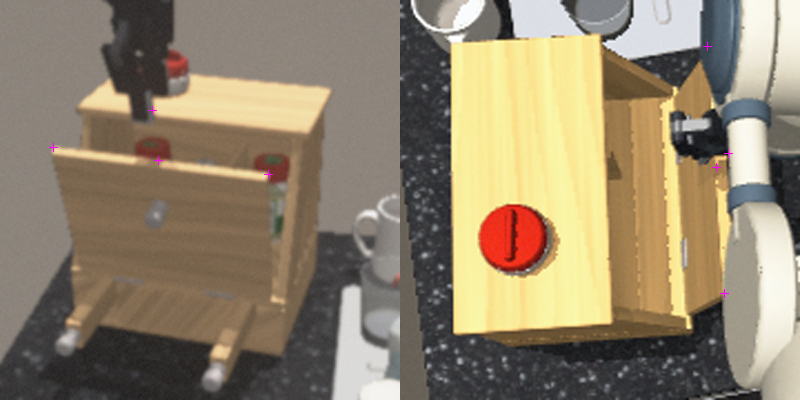

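The flap stands at θ≈0.56. Its edge runs (53,150)–(270,178) in the scene crop, matching my marks to about 2 px, and the jars behind it are upright. Now I'll check clearance for the lowering path, in particular the wrist over the butter, keys and spoon.

Run:
```python
from kin import *
for n,p in dict(butter=(417,213),bL=(402,200),bn=(406,234),keys=(437,290),keyl=(415,292),tim1=(375,232),tim2=(387,324),spoon=(427,242)).items(): print(n,plane("top",p,20).round(0))
q=np.array([-6,19,92,13,69,86.])
for psi in (-12,-40,-60,-75,-90):
  for lag in ((0,) if psi>-75 else (0,15,20)):
    P,R=forkpose(psi,-psi-lag,22);q,e=ik(P,R,q)
    print(psi,lag,"tcp",P.round(0),"body",(P-73*R[:,2]).round(0),"flange",(P-200*R[:,2]).round(0),"wrist",(P-335.8*R[:,2]).round(0),q.round(0),round(e,2))
```

```text
butter [ 651. -216.   20.]
bL [ 692. -187.   20.]
bn [ 603. -177.   20.]
keys [ 450. -220.   20.]
keyl [ 455. -166.   20.]
tim1 [ 622. -101.   20.]
tim2 [392. -82.  20.]
spoon [ 573. -224.   20.]
-12 0 tcp [521.  79. 234.] body [519.  64. 305.] flange [516.  38. 429.] wrist [513.   9. 562.] [-6. 20. 93. 13. 68. 86.] 0.0
-40 0 tcp [513.  11. 201.] body [508. -35. 256.] flange [ 499. -116.  354.] wrist [ 489. -203.  458.] [-29.  29.  98.  38.  75.  50.] 0.0
-60 0 tcp [509. -23. 159.] body [502. -86. 196.] flange [ 490. -195.  259.] wrist [ 476. -312.  327.] [-39.  43.  97.  47.  86.  33.] 0.0
-75 0 tcp [507. -39. 121.] body [ 499. -109.  140.] flange [ 486. -231.  173.] wrist [ 471. -361.  208.] [-43.  55.  93.  51.  95.  25.] 0.0
-75 15 tcp [507. -41. 116.] body [ 500. -104.  153.] flange [ 488. -213.  216.] wrist [ 474. -330.  284.] [-41.  47.  96.  46.  84.  30.] 0.0
-75 20 tcp [507. -42. 114.] body [ 500. -101.  156.] flange [ 489. -205.  229.] wrist [ 476. -315.  307.] [-39.  45.  97.  44.  80.  32.] 0.0
-90 0 tcp [507. -44.  81.] body [ 499. -116.   81.] flange [ 484. -243.   81.] wrist [ 469. -378.   81.] [-44.  68.  89.  54. 104.  19.] 0.0
-90 15 tcp [507. -45.  75.] body [ 499. -115.   94.] flange [ 485. -237.  127.] wrist [ 470. -367.  162.] [-44.  60.  92.  50.  93.  22.] 0.0
-90 20 tcp [507. -45.  73.] body [ 499. -113.   98.] flange [ 485. -232.  142.] wrist [ 471. -359.  188.] [-43.  57.  93.  49.  89.  23.] 0.0
```

```bash
python3 -m creep '[{"x":0,"y":0.05,"z":0.8,"rx":0,"ry":-0.2,"rz":0.5},{"x":0,"y":0.1,"z":2.2,"rx":-0.2,"ry":-0.4,"rz":1},{"x":0,"y":0.1,"z":3.8,"rx":-0.2,"ry":-0.4,"rz":1},{"x":0,"y":0.1,"z":5.4,"rx":-0.2,"ry":-0.4,"rz":1},{"x":0,"y":0.1,"z":6.8,"rx":-0.2,"ry":-0.4,"rz":1},{"x":0,"y":0.1,"z":7.8,"rx":-0.2,"ry":-0.4,"rz":1},{"x":0,"y":0.1,"z":8.2,"rx":-0.2,"ry":-0.4,"rz":1},{"x":0,"y":0.1,"z":8.2,"rx":-0.2,"ry":-0.4,"rz":1},{"x":0,"y":0.1,"z":8.2,"rx":-0.2,"ry":-0.4,"rz":1},{"x":0,"y":0.1,"z":8.2,"rx":-0.2,"ry":-0.4,"rz":1}]'; python3 f.py
```

```text
time: 44.55
tcp_pos: [522.1, 78.4, 233.8]
tool_rot: [[0.994, -0.105, 0.027], [-0.108, -0.972, 0.209], [0.004, -0.21, -0.978]]
force: [0.9, 0.6, -0.8]
width: 0.497
finger_force: 0.0
t 44.55 tcp [522.1  78.4 233.8] F [ 0.9  0.6 -0.8] w 0.497 ff 0.0 J [-5.7 19.6 93.1 13.2 67.5 85.4]
pullF 0.68 lat -0.81 out -137.0
```

```bash
python3 -m creep '[{"x":0,"y":0,"z":0,"rx":0,"ry":0,"rz":0},{"x":0,"y":0,"z":0,"rx":0,"ry":0,"rz":0},{"x":0,"y":0,"z":0,"rx":0,"ry":0,"rz":0},{"x":0,"y":0,"z":0,"rx":0,"ry":0,"rz":0},{"x":0,"y":0,"z":0,"rx":0,"ry":0,"rz":0},{"x":0,"y":0,"z":0,"rx":0,"ry":0,"rz":0},{"x":0,"y":0,"z":0,"rx":0,"ry":0,"rz":0},{"x":0,"y":0,"z":0,"rx":0,"ry":0,"rz":0},{"x":0,"y":0,"z":0,"rx":0,"ry":0,"rz":0},{"x":0,"y":0,"z":0,"rx":0,"ry":0,"rz":0}]' 1 20 >/dev/null; python3 f.py
python3 - <<'E'
from kin import *
for a0,a1 in((12,42),(42,72)):
    P0,R0=forkpose(-a0,a0,22)
    for i in range(1,11):
        a=a0+(a1-a0)*i/10;P,R=forkpose(-a,a,22)
        print(i,((R0.T@(P-P0))/10).round(2),Ro.from_matrix(R0.T@R).as_rotvec(degrees=True).round(1))
E
```

```text
t 45.8 tcp [522.   78.5 233.7] F [-0.8 -1.3  5.7] w 0.133 ff 25.4 J [-5.7 19.7 93.1 13.2 67.5 85.4]
pullF -1.4 lat 0.61 out -137.1
1 [-0.    0.82  0.02] [3. 0. 0.]
2 [-0.    1.63  0.09] [ 6.  0. -0.]
3 [-0.    2.44  0.19] [9. 0. 0.]
4 [0.   3.24 0.34] [12.  0. -0.]
5 [-0.    4.04  0.53] [15.  0. -0.]
6 [-0.    4.82  0.76] [18.  0. -0.]
7 [0.   5.59 1.04] [21.  0.  0.]
8 [-0.    6.35  1.35] [24.  0. -0.]
9 [-0.    7.08  1.7 ] [27.  0.  0.]
10 [-0.    7.8   2.09] [30.  0. -0.]
1 [0.   0.82 0.02] [3. 0. 0.]
2 [0.   1.63 0.09] [6. 0. 0.]
3 [-0.    2.44  0.19] [9. 0. 0.]
4 [-0.    3.24  0.34] [12.  0.  0.]
5 [-0.    4.04  0.53] [15.  0.  0.]
6 [0.   4.82 0.76] [18.  0.  0.]
7 [-0.    5.59  1.04] [21.  0.  0.]
8 [-0.    6.35  1.35] [24.  0.  0.]
9 [0.   7.08 1.7 ] [27.  0.  0.]
10 [-0.    7.8   2.09] [30.  0.  0.]
```

The panel edge is pinched (11.3 mm read against 12 nominal). Lowering 30° along the arc.

```bash
python3 -m creep '[{"x":0,"y":0.4,"z":0.01,"rx":1.5,"ry":0,"rz":0},{"x":0,"y":1.22,"z":0.05,"rx":4.5,"ry":0,"rz":0},{"x":0,"y":2.17,"z":0.15,"rx":8,"ry":0,"rz":0},{"x":0,"y":3.11,"z":0.31,"rx":11.5,"ry":0,"rz":0},{"x":0,"y":4.04,"z":0.53,"rx":15,"ry":0,"rz":0},{"x":0,"y":4.95,"z":0.81,"rx":18.5,"ry":0,"rz":0},{"x":0,"y":5.84,"z":1.14,"rx":22,"ry":0,"rz":0},{"x":0,"y":6.71,"z":1.52,"rx":25.5,"ry":0,"rz":0},{"x":0,"y":7.45,"z":1.89,"rx":28.5,"ry":0,"rz":0},{"x":0,"y":7.8,"z":2.09,"rx":30,"ry":0,"rz":0}]' >/dev/null; python3 f.py
```

```text
t 47.05 tcp [513.5   6.8 195.9] F [-4.5  3.6 -3.1] w 0.139 ff 23.7 J [-30.4  30.2  97.6  39.2  76.3  47.9]
pullF 3.1 lat 4.86 out -64.8
```

```bash
python3 -m creep '[{"x":0,"y":0.4,"z":0.01,"rx":1.5,"ry":0,"rz":0},{"x":-0.03,"y":1.22,"z":0.05,"rx":4.5,"ry":0,"rz":0},{"x":-0.03,"y":2.17,"z":0.15,"rx":8,"ry":0,"rz":0},{"x":-0.03,"y":3.11,"z":0.31,"rx":11.5,"ry":0,"rz":0},{"x":-0.03,"y":4.04,"z":0.53,"rx":15,"ry":0,"rz":0},{"x":-0.03,"y":4.95,"z":0.81,"rx":18.5,"ry":0,"rz":0},{"x":-0.03,"y":5.84,"z":1.14,"rx":22,"ry":0,"rz":0},{"x":-0.03,"y":6.71,"z":1.52,"rx":25.5,"ry":0,"rz":0},{"x":-0.03,"y":7.45,"z":1.89,"rx":28.5,"ry":0,"rz":0},{"x":-0.03,"y":7.8,"z":2.09,"rx":30,"ry":0,"rz":0}]' >/dev/null; python3 f.py;  python3 - <<'E'
from kin import *
s,p,r=st(); print(np.degrees(np.arctan2(r[:,2]@XC,-r[2,2])).round(2), p-forkpose(-72,72,22)[0])
a0=72;P0,R0=forkpose(-a0,a0,22)
for ps,pt in((75,75),(78,78),(81,80),(84,82),(86,83),(88,84),(90,84)):
    P,R=forkpose(-ps,pt,22)
    print(ps,pt,((R0.T@(P-P0))/10).round(2),Ro.from_matrix(R0.T@R).as_rotvec(degrees=True).round(1),P[2].round(1))
E
```

```text
t 48.3 tcp [508.5 -36.  128. ] F [-7.9  5.7 -2.5] w 0.139 ff 23.1 J [-42.5  52.9  93.8  50.2  93.1  26.2]
pullF 4.76 lat 8.53 out -21.8
72.27 [ 0.75081985  0.30729275 -1.16697527]
75 75 [-0.    0.82  0.02] [ 3.  0. -0.] 121.4
78 78 [-0.    1.63  0.09] [ 6.  0. -0.] 113.4
81 80 [0.   2.48 0.2 ] [ 8.  0. -0.] 105.0
84 82 [-0.    3.32  0.36] [10.  0. -0.] 96.5
86 83 [0.   3.89 0.49] [11.  0. -0.] 90.7
88 84 [-0.    4.45  0.64] [12.  0. -0.] 84.9
90 84 [0.   5.04 0.82] [12.  0. -0.] 78.7
```

```bash
python3 -m creep '[{"x":-0.02,"y":0.3,"z":0.01,"rx":1.1,"ry":0,"rz":0},{"x":-0.04,"y":0.82,"z":0.02,"rx":3,"ry":0,"rz":0},{"x":-0.06,"y":1.25,"z":0.05,"rx":4.6,"ry":0,"rz":0},{"x":-0.07,"y":1.63,"z":0.09,"rx":6,"ry":0,"rz":0},{"x":-0.07,"y":2.06,"z":0.14,"rx":7,"ry":0,"rz":0},{"x":-0.07,"y":2.48,"z":0.2,"rx":8,"ry":0,"rz":0},{"x":-0.07,"y":2.9,"z":0.28,"rx":9,"ry":0,"rz":0},{"x":-0.07,"y":3.2,"z":0.34,"rx":9.7,"ry":0,"rz":0},{"x":-0.07,"y":3.32,"z":0.36,"rx":10,"ry":0,"rz":0},{"x":-0.07,"y":3.32,"z":0.36,"rx":10,"ry":0,"rz":0}]' >/dev/null; python3 f.py;  python3 - <<'E'
from kin import *
s,p,r=st(); print(np.degrees(np.arctan2(r[:,2]@XC,-r[2,2])).round(2), p-forkpose(-84,82,22)[0],np.round(s["moment"],2))
P0,R0=forkpose(-84,82,22)
for ps,pt in((86,83.5),(88,84.5),(90,85.5),(92,86)):
    P,R=forkpose(-ps,pt,22)
    print(ps,pt,((R0.T@(P-P0))/10).round(2),Ro.from_matrix(R0.T@R).as_rotvec(degrees=True).round(1),P[2].round(1))
E
```

```text
t 49.55 tcp [507.6 -42.6  96.2] F [-4.6  5.   1.2] w 0.138 ff 33.0 J [-44.   61.9  90.7  52.4  99.1  21.4]
pullF 4.49 lat 5.17 out -15.2
82.21 [ 0.693871    0.57845548 -0.32589746] [0.66 0.09 0.74]
86 83.5 [0.   0.56 0.03] [1.5 0.  0. ] 90.9
88 84.5 [-0.    1.14  0.08] [ 2.5  0.  -0. ] 85.1
90 85.5 [0.   1.72 0.16] [3.5 0.  0. ] 79.3
92 86 [-0.    2.32  0.25] [4. 0. 0.] 73.3
```

```bash
python3 -m creep '[{"x":-0.02,"y":0.1,"z":0,"rx":0.3,"ry":0,"rz":0},{"x":-0.03,"y":0.25,"z":0.01,"rx":0.7,"ry":0,"rz":0},{"x":-0.03,"y":0.4,"z":0.02,"rx":1.1,"ry":0,"rz":0},{"x":-0.03,"y":0.56,"z":0.03,"rx":1.5,"ry":0,"rz":0},{"x":-0.03,"y":0.7,"z":0.04,"rx":1.8,"ry":0,"rz":0},{"x":-0.03,"y":0.85,"z":0.05,"rx":2,"ry":0,"rz":0},{"x":-0.03,"y":1,"z":0.07,"rx":2.3,"ry":0,"rz":0},{"x":-0.03,"y":1.1,"z":0.08,"rx":2.5,"ry":0,"rz":0},{"x":-0.03,"y":1.14,"z":0.08,"rx":2.5,"ry":0,"rz":0},{"x":-0.03,"y":1.14,"z":0.08,"rx":2.5,"ry":0,"rz":0}]' >/dev/null; python3 f.py
```

```text
t 50.8 tcp [507.5 -43.4  85. ] F [-3.   5.8  4. ] w 0.132 ff 43.8 J [-44.2  64.5  89.7  53.  100.6  20.2]
pullF 5.41 lat 3.64 out -14.3
```

```bash
python3 -m creep '[{"x":-0.01,"y":0.05,"z":0,"rx":0.1,"ry":0,"rz":0},{"x":-0.02,"y":0.1,"z":0.01,"rx":0.2,"ry":0,"rz":0},{"x":-0.02,"y":0.15,"z":0.01,"rx":0.4,"ry":0,"rz":0},{"x":-0.02,"y":0.2,"z":0.02,"rx":0.6,"ry":0,"rz":0},{"x":-0.02,"y":0.25,"z":0.02,"rx":0.8,"ry":0,"rz":0},{"x":-0.02,"y":0.3,"z":0.02,"rx":1,"ry":0,"rz":0},{"x":-0.02,"y":0.3,"z":0.02,"rx":1,"ry":0,"rz":0},{"x":-0.02,"y":0.3,"z":0.02,"rx":1,"ry":0,"rz":0},{"x":-0.02,"y":0.3,"z":0.02,"rx":1,"ry":0,"rz":0},{"x":-0.02,"y":0.3,"z":0.02,"rx":1,"ry":0,"rz":0}]' >/dev/null; python3 f.py; python3 -c "
from kin import *
s,p,r=st(); print(np.degrees(np.arctan2(r[:,2]@XC,-r[2,2])).round(2),np.round(s['moment'],2),(p-22*r[:,2]).round(1))"
```

```text
t 52.05 tcp [507.5 -43.6  81.8] F [-1.5  6.6  3. ] w 0.138 ff 44.3 J [-44.3  65.4  89.4  53.2 101.2  19.8]
pullF 6.4 lat 2.24 out -14.1
85.68 [ 1.09 -0.07  0.29] [505.1 -65.4  83.4]
```

```bash
python3 -m creep '[{"x":0,"y":0.05,"z":0,"rx":0.3,"ry":0,"rz":0},{"x":0,"y":0.09,"z":0.01,"rx":0.6,"ry":0,"rz":0},{"x":0,"y":0.13,"z":0.01,"rx":0.9,"ry":0,"rz":0},{"x":0,"y":0.17,"z":0.02,"rx":1.2,"ry":0,"rz":0},{"x":0,"y":0.2,"z":0.02,"rx":1.5,"ry":0,"rz":0},{"x":0,"y":0.2,"z":0.02,"rx":1.5,"ry":0,"rz":0},{"x":0,"y":0.2,"z":0.02,"rx":1.5,"ry":0,"rz":0},{"x":0,"y":0.2,"z":0.02,"rx":1.5,"ry":0,"rz":0},{"x":0,"y":0.2,"z":0.02,"rx":1.5,"ry":0,"rz":0},{"x":0,"y":0.2,"z":0.02,"rx":1.5,"ry":0,"rz":0}]' >/dev/null; python3 f.py; python3 -c "
from kin import *
s,p,r=st(); print(np.degrees(np.arctan2(r[:,2]@XC,-r[2,2])).round(2),np.round(s['moment'],2),(p-22*r[:,2]).round(1))"
```

```text
t 53.3 tcp [507.4 -43.6  80.2] F [-2.3  6.2  7.8] w 0.134 ff 36.9 J [-44.3  66.5  88.9  53.6 102.3  19.4]
pullF 5.87 lat 2.94 out -14.2
87.22 [ 1.57 -0.16  0.25] [505.1 -65.4  81.3]
```

```bash
python3 -m creep '[{"x":0,"y":0.03,"z":0,"rx":0.2,"ry":0,"rz":0},{"x":0,"y":0.06,"z":0,"rx":0.4,"ry":0,"rz":0},{"x":0,"y":0.09,"z":0,"rx":0.6,"ry":0,"rz":0},{"x":0,"y":0.12,"z":0,"rx":0.8,"ry":0,"rz":0},{"x":0,"y":0.12,"z":0,"rx":1,"ry":0,"rz":0},{"x":0,"y":0.12,"z":0,"rx":1,"ry":0,"rz":0},{"x":0,"y":0.12,"z":0,"rx":1,"ry":0,"rz":0},{"x":0,"y":0.12,"z":0,"rx":1,"ry":0,"rz":0},{"x":0,"y":0.12,"z":0,"rx":1,"ry":0,"rz":0},{"x":0,"y":0.12,"z":0,"rx":1,"ry":0,"rz":0}]' >/dev/null; python3 f.py; python3 -c "
from kin import *
s,p,r=st(); print(np.degrees(np.arctan2(r[:,2]@XC,-r[2,2])).round(2),np.round(s['moment'],2),(p-22*r[:,2]).round(1))"
```

```text
t 54.55 tcp [507.4 -43.6  79.9] F [-1.   5.6 17.5] w 0.136 ff 29.7 J [-44.3  67.1  88.6  53.9 103.1  19.2]
pullF 5.5 lat 1.59 out -14.1
88.3 [ 2.72 -0.18  0.15] [505.1 -65.5  80.5]
```

Contact: the downward step met the supports (Fz rose 10 N for 0.3 mm of travel). Opening the fingers, then withdrawing straight back and up.

```bash
python3 -m creep '[{"x":0,"y":-0.05,"z":0,"rx":0,"ry":0,"rz":0},{"x":0,"y":-0.05,"z":0,"rx":0,"ry":0,"rz":0},{"x":0,"y":-0.05,"z":0,"rx":0,"ry":0,"rz":0},{"x":0,"y":-0.05,"z":0,"rx":0,"ry":0,"rz":0},{"x":0,"y":-0.05,"z":0,"rx":0,"ry":0,"rz":0},{"x":0,"y":-0.05,"z":-0.3,"rx":0,"ry":0,"rz":0},{"x":0,"y":-0.05,"z":-1.2,"rx":0,"ry":0,"rz":0},{"x":0,"y":-0.05,"z":-2.6,"rx":0,"ry":0,"rz":0},{"x":0,"y":-0.05,"z":-4.2,"rx":0,"ry":0,"rz":0},{"x":0,"y":-0.05,"z":-5.5,"rx":0,"ry":0,"rz":0}]' 0.6; python3 -m creep '[{"x":0,"y":0,"z":-0.5,"rx":0,"ry":0,"rz":0},{"x":0,"y":-0.5,"z":-1,"rx":0,"ry":0,"rz":0},{"x":0,"y":-1.5,"z":-1.5,"rx":0,"ry":0,"rz":0},{"x":0,"y":-3,"z":-1.5,"rx":0,"ry":0,"rz":0},{"x":0,"y":-5,"z":-1.5,"rx":0,"ry":0,"rz":0},{"x":0,"y":-7,"z":-1.5,"rx":0,"ry":0,"rz":0},{"x":0,"y":-9,"z":-1.5,"rx":0,"ry":0,"rz":0},{"x":0,"y":-10,"z":-1.5,"rx":0,"ry":0,"rz":0},{"x":0,"y":-10,"z":-1.5,"rx":0,"ry":0,"rz":0},{"x":0,"y":-10,"z":-1.5,"rx":0,"ry":0,"rz":0}]'
python3 - <<'E'
from h import *
rep()
a=cv2.imread("pics/scene0.png");b=manip.read_camera("scene")["image"]
# roof/timer patch shift since start
for n,y0,y1,x0,x1 in(("timer",130,160,265,300),("plinthR",225,285,325,362)):
    t=a[y0:y1,x0:x1];w=b[y0-12:y1+12,x0-12:x1+12];m=cv2.matchTemplate(w,t,cv2.TM_CCOEFF_NORMED);_,v,_,l=cv2.minMaxLoc(m);print(n,l[0]-12,l[1]-12,round(v,2))
# flap level check: wood pixels near the predicted level free edge, and above it
from kin import *
hsv=cv2.cvtColor(b,cv2.COLOR_BGR2HSV)
for z in(60,81,110):
  for x in(-200,-265,-290): 
    u=[proj("scene",cab(x,y,z,O)).round().astype(int) for y in(-60,60)]; print(z,x,[hsv[q[1],q[0]].tolist() for q in u])
E
```

```text
time: 55.8
tcp_pos: [501.4, -100.1, 80.7]
tool_rot: [[0.994, -0.0, 0.109], [-0.109, -0.033, 0.993], [0.003, -0.999, -0.033]]
force: [-0.7, 0.5, -0.5]
width: 0.399
finger_force: 0.0
time: 57.05
tcp_pos: [499.9, -110.2, 180.8]
tool_rot: [[0.994, -0.001, 0.109], [-0.109, -0.032, 0.994], [0.003, -0.999, -0.032]]
force: [-0.7, 0.5, -0.7]
width: 0.4
finger_force: 0.0
t 57.05 tcp [ 499.9 -110.2  180.8] F [-0.7  0.5 -0.7] w 0.4 ff 0.0 J [-49.1  58.2  85.7  52.3 112.   27.7]
timer -1 0 0.98
plinthR 0 1 0.69
60 -200 [[21, 88, 236], [5, 42, 67]]
60 -265 [[12, 75, 58], [17, 42, 55]]
60 -290 [[9, 63, 57], [8, 18, 58]]
81 -200 [[18, 93, 232], [19, 92, 232]]
81 -265 [[21, 86, 235], [11, 36, 56]]
81 -290 [[14, 73, 59], [10, 27, 57]]
110 -200 [[21, 85, 237], [8, 32, 64]]
110 -265 [[21, 85, 237], [0, 19, 68]]
110 -290 [[20, 89, 237], [4, 42, 49]]
```

The flap reads as bright wood out to its level edge and ends where it should. The timer and plinth have shifted by 1 px at most, and the hand is free. Handing in.

```bash
python3 -c "
from cell import manip
print(manip.sign_off())"
```

```text
the job is handed in; nothing more can be done
None
```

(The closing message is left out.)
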